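# Align the laser on the target wheel and hang up the beam stops

### The job

Line the laser up: push the index wheel one detent counter-clockwise so that the white target lies under the light spot, turn the two mirror screws (red and blue) until the red spot is wholly inside the target's black ring, and only then push the wheel on to the next detent, so that the spot falls inside the detector's dark-blue window. Hang every black beam stop that stands on the table by its orange handle on a yellow double hook of the rack, one per hook, at any time, and leave everything else on the table where it is.

Things in the scene. Friction and masses are not known exactly. Their poses are not given: they have to be found in the camera images.
- bench: fixed aluminium board 485 x 206 x 12 mm carrying wheel, mirror mount and blue laser. Origin: on the table under the wheel's axis; x runs from there to the mount's centre (x 170 mm). Board: x -115..370, y -125..81 mm. Mount's black plate, top 155 mm above the table: x 120..220, y -110..50, post at x 170, y -95. The light spot falls near x 55, y 0 on the wheel's top
- wheel (a joint): index wheel (208 mm across, top 40 mm above the table), rad, growing counter-clockwise from above. Detents 0 (start), 1.047, 2.094; pushed past half way it is drawn into the next one (up to 5 N at a pin), within 0.02 rad. Brass push pins, 12 mm thick, tops 64 mm above the table, stand 92 mm from the axis, at angles wheel + 60 deg x k (k 0 to 5) from bench's x
- target_mark (a point): centre of the black ring (inside diameter 22 mm, cross in it) on the wheel's white target pad, 55 mm from the axis; turns with the wheel; lies at bench x 55, y 0 mm when the wheel is at 1.047 rad
- detector_mid (a point): centre of the dark-blue detector window (26 mm across, brass rim, green pad) on the wheel, 55 mm from the axis; turns with the wheel; lies at bench x 55, y 0 mm when the wheel is at 2.094 rad. The other pads are plain black or grey; a black one is under the spot at 0
- spot (a point): centre of the red light spot (12 mm across) that the mirror throws on the wheel's top; it is steered by the two screws and does not move with the wheel
- screw_a (a joint): turn of the red mirror screw, rad, growing clockwise seen from above; range -2.2 to 2.2; 1 rad moves the spot 14 mm along bench's +x. It turns against 0.03 N m of friction and stays where it is left
- screw_b (a joint): turn of the blue mirror screw, rad, growing clockwise seen from above; range -2.2 to 2.2; 1 rad moves the spot 14 mm along bench's +y. It turns against 0.03 N m of friction and stays where it is left
- screw_a_grip (a point): middle of the red screw's upright round knob on the mount's plate: 26 mm across, 28 mm tall (14 mm above and below this point), its underside 12 mm above the plate; vertical axis, can be gripped at any yaw
- screw_b_grip (a point): the same point of the blue screw's knob (same size), about 102 mm from the red one
- hook1 (a point): seat of a yellow double hook on the fixed rack: where the middle of a hanging handle bar lies, 215 mm above the table. Its y runs along the rack's beam (25 mm thick, middle 65 mm behind at +x, same height), z up. Two 8 mm prongs, 27 mm to either side in y, dip to a valley here and rise to tips 23 mm higher, 33 mm out to -x. Lower the bar, along y, into the valley from above
- hook2 (a point): seat of a yellow double hook on the fixed rack: where the middle of a hanging handle bar lies. Its y runs along the rack's beam (25 mm thick, middle 65 mm behind at +x, same height), z up. Two 8 mm prongs, 27 mm to either side in y, dip to a valley here and rise to tips 23 mm higher, 33 mm out to -x. Lower the bar, along y, into the valley from above
- hook3 (a point): seat of a yellow double hook on the fixed rack: where the middle of a hanging handle bar lies. Its y runs along the rack's beam (25 mm thick, middle 65 mm behind at +x, same height), z up. Two 8 mm prongs, 27 mm to either side in y, dip to a valley here and rise to tips 23 mm higher, 33 mm out to -x. Lower the bar, along y, into the valley from above
- stop1: beam stop, one of the two or three present: black, base 60 (x) x 96 (y) x 10 mm with a finned upright plate (96 mm along y, 70 mm tall) and a rigid orange handle over it. Origin: centre of its underside, z up; about 0.18 kg (0.13 to 0.23)
- stop1_bar (a point): middle of that stop's orange handle bar: round, 10 mm thick, along the stop's y, 150 mm above its underside, standing on two uprights 43 mm to each side; 75 mm free height under the bar
- stop2: beam stop, one of the two or three present: black, base 60 (x) x 96 (y) x 10 mm with a finned upright plate (96 mm along y, 70 mm tall) and a rigid orange handle over it. Origin: centre of its underside, z up; about 0.18 kg (0.13 to 0.23)
- stop2_bar (a point): middle of that stop's orange handle bar: round, 10 mm thick, along the stop's y, 150 mm above its underside, standing on two uprights 43 mm to each side; 75 mm free height under the bar
- stop3: beam stop, one of the two or three present: black, base 60 (x) x 96 (y) x 10 mm with a finned upright plate (96 mm along y, 70 mm tall) and a rigid orange handle over it. Origin: centre of its underside, z up; about 0.18 kg (0.13 to 0.23)
- stop3_bar (a point): middle of that stop's orange handle bar: round, 10 mm thick, along the stop's y, 150 mm above its underside, standing on two uprights 43 mm to each side; 75 mm free height under the bar
- mug: blue mug, 76 mm across and 85 mm tall, origin under its middle; a bystander, to be left where it is
- screwdriver: red-handled screwdriver lying on the table; a bystander, to be left where it is
- cell1: brass lens ring, 66 mm across, 14 mm tall; a bystander, to be left where it is
- cell2: copper lens ring, 56 mm across, 18 mm tall; a bystander, to be left where it is
Things that resemble listed ones, but are neither listed nor needed, are in the scene too. What is shaped like the stop1 but pink is not meant.

How it is judged:
By the outcome, as a careful person would: the job done as asked, in the order asked, and still so for the second after the job is handed in, with the robot touching nothing.
Of stop1, stop2, stop3 only 2 to 3 are there at a start; the rules pass over those that are not, and their reading is None.
At some moment in a run one of stop1, stop2, stop3 may be knocked a few centimetres aside while the robot is not near it.
Once in a run the grip may slacken for a moment while it holds something.
It also fails if it takes over 200 s, if anything falls off the work surface, if the arm or the gripper's body presses on something with over 40 N, if the wrist force passes 120 N, or if a joint passes its speed limit or range.

### The arm

A 6-joint arm with a two-finger parallel gripper is mounted at the origin on the work surface. World frame = base frame: x ahead of the robot, y to its left, z up, the work surface at z = 0. Lengths are in m, angles in rad, forces in N, time in s.
With the tool pointing down it reaches from about 0.425 to 0.95 m from the base axis. Payload 14.7 kg.
Tool frame: the origin (TCP) lies at the very end of the fingers, on their centre line; the grasp point (between the pads) lies 19 mm behind it; z points along the fingers, y is the line along which they close (so a half turn about z gives the same grasp; the last joint's range is limited). The gripper opens to 85 mm and grips with 20 to 120 N. Pads are 22 mm wide; open, the fingers measure 114 mm over their backs; the gripper's body (76 mm by 85 mm) begins 54 mm behind the grasp point. The pads swing forward as they close: fully open they stand 13 mm farther back than shut.
Start: joints at [1.103, 0.48, 1.596, -0, 1.065, -0.047], TCP at [0.265, 0.593, 0.231] pointing down, gripper open.
Joint ranges: [-2.75, 2.75], [-0.82, 2.05], [0.23, 2.67], [-1.56, 4.7], [0.09, 2.69], [-2.92, 2.92]. Speed limits (rad/s): [1.89, 1.89, 2.39, 3.01, 3.01, 3.01].

### API

Orientations are given as a rotation vector (axis times angle).
In Python, from bench import ctrl gives the robot as it stands.
- The arm moves only by the tool jog_arm, never from a script. Its argument "commands" is a list of rows, each an object of numbers: "tx", "ty", "tz": the shift along the tool's x, y, z in m; "roll": the turn about the tool's z in degrees; "gripper": the finger opening in m, from 0 to 0.0854. A call has 1 to 10 rows; each row shifts and turns the commanded pose from where the row before left it, along the tool's axes as they then stand; what a row does not reach is not made up. A row lasts 1/8 s, in which the tool goes at most 62.5 mm and 10.7 degrees, less where a joint would pass 70% of its speed; a pose out of reach is approached as far as the arm can. A call is refused whole if a number of a shift passes 0.0625 or a number of a turn 10.7, either way. A call with a gripper value outside its range is refused whole. The fingers move at their own pace and stop on an object; "squeeze" is the grip in N (left out, the last holds). Time passes only in rows, so rows that do not move let the fingers close. It gives the time, the measured TCP pose, the force, the opening and the grip force at its end, in the units of the state.
- ctrl.sense(): the state, without advancing time (a new reading comes with each control period).
- ctrl.get_image(name): name is "side" or "top" or "wrist"; returns (picture, depth): 420x560x3 uint8, red, green, blue; 420x560 float32, m along the optical axis (not along the pixel's ray), 0 where there is no reading.
- ctrl.camera_info(name): a dict with "fx", "fy", "cx", "cy" (pixels), "position" and "rotation" of the camera in the world. Camera axes: x right, y up, looking along -z (the intrinsics and any distortion apply to the point x, -y, -z); pixel columns grow to the right and rows downward; lengths in m; the calibration is good to about 2 mm. The wrist camera is an equidistant fisheye: a pixel r from the principal point sees the ray r / f radians off the axis. A picture is of the moment at which its call begins: read the wrist's pose just before it. camera_info takes no time and is no camera call; for the wrist camera it gives the pose at the moment of the call.
- ctrl.job_done(): hands the job in; it is judged then, once.
The state is a dict: "t": time; "joint_pos": joint angles; "qd": joint speeds; "joint_efforts": joint torques, N m; "tool_pos": TCP position; "ee_rot": TCP orientation; "ft_force": force on the tool from outside, world axes, zero at the start; "torque": the same for the moment, N m; "finger_gap": finger opening in m; "grasp_force": force on a finger pad.
Only numpy, scipy, OpenCV 4.12 (cv2) and the standard library are available. Lean on these libraries where they do the work, as an engineer would, in place of code of your own. Each camera call takes 0.05 s, during which the arm holds its last target. There are 200 camera calls.

## Working session

There is one attempt and no reset: what is moved stays moved. The work goes in short steps, Python scripts to look and compute and a tool call to move; the robot and the scene stay as the last step left them, time stands still between calls to the robot, and variables do not carry over. Pictures are saved under pics/ and viewed, at most 14 in all, crops included, and the job is handed in when it is done.

Besides the shell and the picture viewer there is one more tool, called after "Emit:" in YAML: its name, and indented under it one key for each argument. jog_arm: Moves the arm, as the interface text tells. Its arguments: {"type":"object","properties":{"commands":{"type":"array"},"squeeze":{"type":"number"}},"required":["commands"]}

```bash
mkdir -p pics; cat > h.py <<'E'
import numpy as np, cv2
from scipy.spatial.transform import Rotation as R
from bench import ctrl
def grab(n):
    i=ctrl.camera_info(n); p,d=ctrl.get_image(n); np.savez(f'{n}.npz',p=p,d=d,**{k:np.array(v) for k,v in i.items() if k in('fx','fy','cx','cy','position','rotation')}); return p,d
def rot(r):
    r=np.array(r); return r if r.shape==(3,3) else R.from_rotvec(r).as_matrix()
def load(n): return dict(np.load(f'{n}.npz'))
def ray(z,u,v,wrist=False):
    x=(u-z['cx'])/z['fx'];y=(v-z['cy'])/z['fy']
    if wrist:
        r=np.hypot(x,y);s=np.tan(r)/r if r>1e-9 else 1;x*=s;y*=s
    return rot(z['rotation'])@np.array([x,-y,-1.])
def px(z,u,v,wrist=False): # by depth
    d=np.median(z['d'][int(v)-1:int(v)+2,int(u)-1:int(u)+2]);return z['position']+d*ray(z,u,v,wrist)
def pz(z,u,v,h,wrist=False): # at height
    r=ray(z,u,v,wrist);return z['position']+r*(h-z['position'][2])/r[2]
def proj(z,P):
    c=rot(z['rotation']).T@(np.array(P)-z['position']);return z['cx']+z['fx']*c[0]/-c[2], z['cy']-z['fy']*c[1]/-c[2]
def save(name,img,s=1):
    cv2.imwrite(f'pics/{name}.png',cv2.resize(img[:,:,::-1],None,fx=s,fy=s,interpolation=cv2.INTER_CUBIC))
E
python3 - <<'E'
from h import *
for n in('top','side'):
    p,d=grab(n); save(n+'0',p,1.4); print(n,{k:np.round(v,3).tolist() for k,v in ctrl.camera_info(n).items()})
s=ctrl.sense();print(s)
E
```

```text
top {'fx': 436.719, 'fy': 436.719, 'cx': 282.155, 'cy': 213.274, 'position': [0.408, 0.004, 1.674], 'rotation': [0.045, -0.074, -1.58]}
side {'fx': 476.472, 'fy': 476.472, 'cx': 273.216, 'cy': 209.101, 'position': [0.203, -0.853, 1.029], 'rotation': [0.796, -0.162, -0.339]}
{'t': 0.1, 'joint_pos': array([ 1.10339070e+00,  4.80799639e-01,  1.59679947e+00, -1.45877289e-05,
        1.06512377e+00, -4.65902527e-02]), 'qd': array([ 6.41598116e-04, -5.86686888e-04, -1.68819970e-03,  1.69203562e-03,
       -8.64833767e-06,  1.10008632e-04]), 'joint_efforts': array([ 5.47687960e-04, -9.52263594e+01, -4.31054127e+01,  1.05714857e-04,
        5.35369574e-03, -1.62565215e-05]), 'tool_pos': array([0.2653387 , 0.59296619, 0.23072102]), 'ee_rot': array([-6.56080303e-01, -3.07204047e+00,  1.72198925e-03]), 'ft_force': array([1.73006074, 0.38985829, 0.21983179]), 'torque': array([ 0.04654403,  0.01545843, -0.01313725]), 'grasp_force': 0.0, 'finger_gap': 0.08571056925155761}
```

View pics/top0.png

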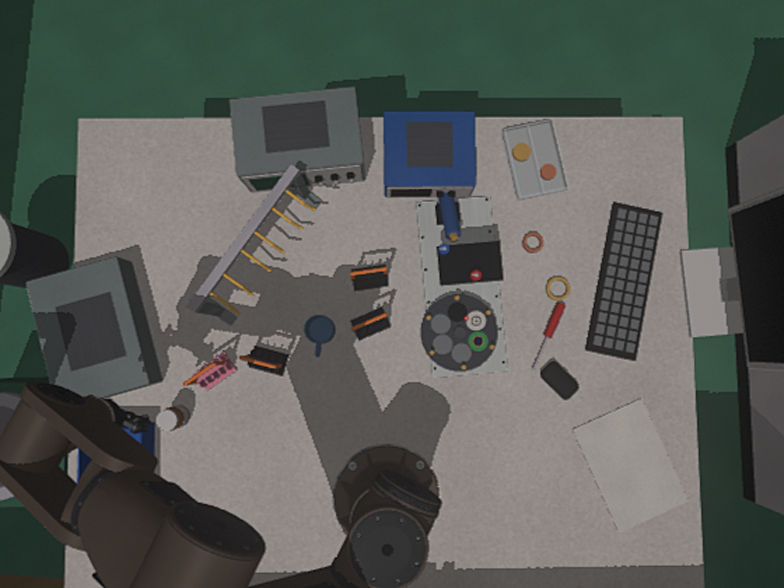

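View pics/side0.png

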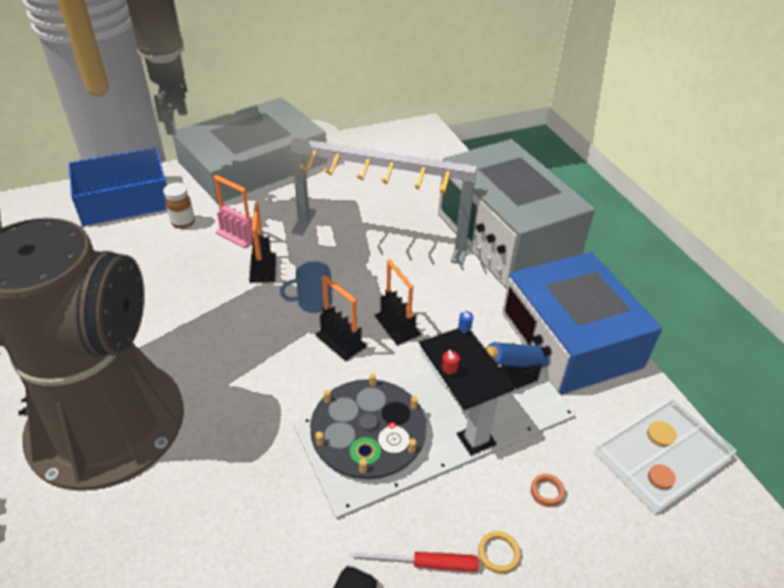

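The top view shows three black stops, with bars at about (369,270), (371,320) and (265,360). The pink lookalike is at (210,372). The wheel is at (460,330), the red screw at (475,275), the blue screw at (444,249), and the six yellow prongs run from (300,200) to (230,310). Next I'll look closer.

```bash
python3 - <<'E'
from h import *
z=load('top');p=z['p']
save('topc1',p[110:285,130:370],3.3)
z2=load('side');save('sidec1',z2['p'][90:350,140:420],2.3)
import cv2
hsv=cv2.cvtColor(p,cv2.COLOR_RGB2HSV)
def blobs(z,lo,hi,mn=6):
    h=cv2.cvtColor(z['p'],cv2.COLOR_RGB2HSV);m=cv2.inRange(h,lo,hi);n,l,s,c=cv2.connectedComponentsWithStats(m)
    for i in range(1,n):
        if s[i,4]>=mn:
            vs,us=np.where(l==i);ds=z['d'][vs,us];ok=ds>0
            P=np.array([z['position']+d*ray(z,u,v) for u,v,d in zip(us[ok],vs[ok],ds[ok])])
            if len(P)==0: continue
            print(np.round(c[i]).astype(int),s[i,4],'med',np.round(np.median(P,0),3),'zr',P[:,2].min().round(3),P[:,2].max().round(3))
for n in('top','side'):
    z=load(n);print(n,'orange/yellow');blobs(z,(5,120,90),(30,255,255))
    print('red');blobs(z,(0,150,80),(3,255,255));print('blue');blobs(z,(105,120,50),(125,255,255),5);print('green');blobs(z,(50,120,40),(75,255,255),8)
E
```

```text
top orange/yellow
[372 108] 117 med [ 0.942 -0.382  0.016] zr 0.004 0.029
[391 122] 87 med [ 0.885 -0.455  0.015] zr 0.005 0.023
[213 142] 54 med [0.763 0.211 0.218] zr -0.004 0.24
[204 155] 52 med [0.718 0.241 0.218] zr 0.005 0.24
[191 172] 53 med [0.661 0.282 0.218] zr 0.207 0.24
[324 169] 26 med [ 0.684 -0.177  0.125] zr 0.115 0.134
[380 173] 56 med [ 0.683 -0.405  0.018] zr 0.004 0.03
[182 186] 56 med [0.617 0.312 0.217] zr 0.001 0.24
[263 194] 81 med [0.595 0.041 0.154] zr 0.001 0.16
[170 203] 57 med [0.56  0.353 0.218] zr 0.001 0.243
[398 206] 89 med [ 0.559 -0.472  0.013] zr -0.004 0.024
[160 216] 45 med [0.516 0.386 0.22 ] zr 0.206 0.245
[326 212] 8 med [ 0.533 -0.189  0.066] zr 0.061 0.071
[348 223] 10 med [ 0.492 -0.271  0.06 ] zr 0.046 0.064
[264 229] 66 med [0.469 0.037 0.154] zr 0.009 0.162
[306 226] 8 med [ 0.48  -0.114  0.064] zr 0.04 0.07
[351 248] 6 med [ 0.401 -0.278  0.063] zr 0.061 0.069
[308 251] 7 med [ 0.39  -0.12   0.066] zr 0.061 0.07
[185 259] 67 med [0.368 0.312 0.155] zr 0.149 0.162
[142 266] 77 med [0.345 0.461 0.154] zr -0.0 0.165
[331 262] 9 med [ 0.349
[... 1600 characters left out ...]
.06 ] zr 0.04 0.066
[472 340] 224 med [ 0.884 -0.459  0.015] zr 0.007 0.02
[391 350] 210 med [ 0.684 -0.413  0.016] zr 0.005 0.021
[356 394] 296 med [ 0.558 -0.478  0.013] zr 0.005 0.018
red
[321 259] 146 med [ 0.575 -0.23   0.186] zr 0.152 0.198
[280 303] 11 med [ 0.483 -0.215  0.041] zr 0.038 0.046
[319 401] 474 med [ 0.472 -0.467  0.023] zr 0.01 0.029
blue
[ 84 132] 2883 med [0.093 0.752 0.049] zr -0.0 0.095
[422 231] 4502 med [ 0.904 -0.203  0.118] zr -0.757 0.125
[332 230] 88 med [ 0.638 -0.154  0.188] zr 0.153 0.198
[371 254] 502 med [ 0.745 -0.189  0.093] zr 0.044 0.156
[260 321] 35 med [ 0.417 -0.247  0.041] zr 0.038 0.044
green
[261 321] 145 med [ 0.423 -0.245  0.04 ] zr 0.036 0.044
```

View pics/topc1.png

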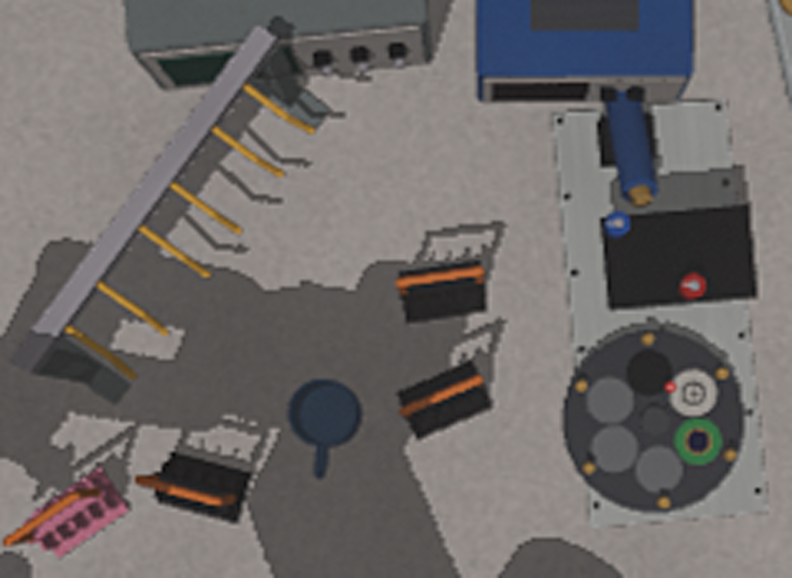

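View pics/sidec1.png

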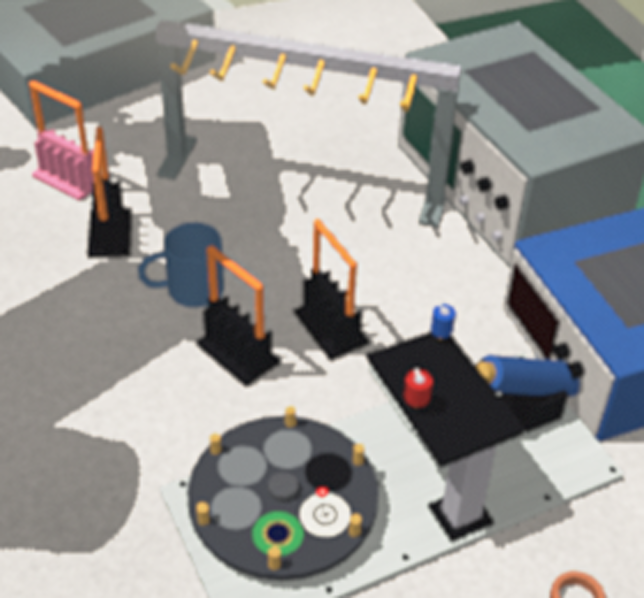

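```bash
cat >> h.py <<'E'
def yawx(s=None):
    M=R.from_rotvec((s or ctrl.sense())['ee_rot']).as_matrix();return np.degrees(np.arctan2(M[1,0],M[0,0])),M
E
python3 - <<'E'
from h import *
M=yawx()[1];print('tool axes cols',M.round(3))
pins=np.array([(.533,-.189),(.492,-.271),(.48,-.114),(.401,-.278),(.39,-.12),(.349,-.204)])
c=pins.mean(0);a=np.degrees(np.arctan2(*(pins-c).T[::-1]));b=((a+30)%60-30);print('top c',c,b,b.mean(),np.hypot(*(pins-c).T))
ps=np.array([(.531,-.195),(.493,-.277),(.48,-.12),(.401,-.284),(.389,-.127),(.349,-.209)]);c2=ps.mean(0);a=np.degrees(np.arctan2(*(ps-c2).T[::-1]));b=((a+30)%60-30);print('side c',c2,b.mean())
# bars & prongs
z=load('top');h=cv2.cvtColor(z['p'],cv2.COLOR_RGB2HSV);m=cv2.inRange(h,(5,120,90),(30,255,255));n,l,s,ce=cv2.connectedComponentsWithStats(m)
def pts(i,z0,z1):
    vs,us=np.where(l==i);P=np.array([z['position']+z['d'][v,u]*ray(z,u,v) for u,v in zip(us,vs)]);return P[(P[:,2]>z0)&(P[:,2]<z1)]
nrm=np.array([.578,.816])
for i in range(1,n):
    x,y=ce[i]
    if s[i,4]<40: continue
    P=pts(i,.195,.25)
    if len(P)>15:
        t=P[:,:2]@nrm;o=np.argsort(t);print('prong',P[:,:2].mean(0).round(3),'tip',P[o[:4]].mean(0).round(3),'low',P[np.argsort(P[:,2])[:6]].mean(0).round(3),'t',t.min().round(3),t.max().round(3))
    P=pts(i,.14,.17)
    if len(P)>15:
        q=P[:,:2]-P[:,:2].mean(0);w=np.linalg.svd(q)[2][0];tt=q@w;print('bar px',ce[i].round(),'mid',(P[:,:2].mean(0)+w*(tt.min()+tt.max())/2).round(4),'len',np.ptp(tt).round(3),'barangle',np.degrees(np.arctan2(w[1],w[0])).round(1))
# beam line: gray at z .2275
D=z['d'];vs,us=np.where(D>0);sel=(us>145)&(us<225)&(vs>110)&(vs<225);us,vs=us[sel],vs[sel]
P=np.array([z['position']+D[v,u]*ray(z,u,v) for u,v in zip(us,vs)]);k=(P[:,2]>.218)&(P[:,2]<.236)&(m[vs,us]==0);P=P[k]
mu=P[:,:2].mean(0);w=np.linalg.svd(P[:,:2]-mu,full_matrices=False)[2];print('beam',len(P),mu,w[0],'width',np.ptp((P[:,:2]-mu)@w[1]),'mean t',mu@nrm)
E
```

```text
tool axes cols [[-0.913  0.408 -0.   ]
 [ 0.408  0.913 -0.001]
 [ 0.    -0.001 -1.   ]]
top c [ 0.44083333 -0.196     ] [4.34323995 4.30267726 4.46888674 4.09079991 3.77696702 4.97871493] 4.326880968853184 [0.09243211 0.09079112 0.09087369 0.09116301 0.09143319 0.09218113]
side c [ 0.4405 -0.202 ] 4.470811333783382
prong [0.761 0.207] tip [0.734 0.171 0.238] low [0.758 0.203 0.208] t 0.561 0.647
prong [0.716 0.237] tip [0.69  0.2   0.238] low [0.712 0.232 0.21 ] t 0.56 0.646
prong [0.659 0.28 ] tip [0.632 0.243 0.235] low [0.658 0.279 0.21 ] t 0.561 0.648
prong [0.614 0.309] tip [0.588 0.272 0.237] low [0.612 0.31  0.208] t 0.559 0.647
bar px [263. 194.] mid [0.5934 0.0414] len 0.093 barangle -81.9
prong [0.557 0.351] tip [0.531 0.315 0.239] low [0.555 0.349 0.208] t 0.561 0.649
prong [0.513 0.383] tip [0.487 0.347 0.237] low [0.507 0.375 0.209] t 0.562 0.647
bar px [264. 229.] mid [0.467  0.0416] len 0.09 barangle 112.6
bar px [185. 259.] mid [0.3699 0.3158] len 0.093 barangle -106.2
bar px [142. 266.] mid [0.3436 0.4577] len 0.089 barangle 123.8
beam 814 [0.6822928  0.32040135] [-0.81810372  0.57507069] width 0.11352459974412728 mean t 0.6558127457223972
```

Emit:
jog_arm:
  commands:
    - {"roll": -9.5,"tz": -0.025,"gripper": 0}
    - {"roll": -9.5,"tz": -0.025}
    - {"roll": -9.5,"tz": -0.025}
    - {"tx": -0.0285,"ty": -0.0452}
    - {"tx": -0.0285,"ty": -0.0452}
    - {"tx": -0.0285,"ty": -0.0452}
    - {"tx": -0.0285,"ty": -0.0452}
    - {"tx": -0.0285,"ty": -0.0452}
    - {"tx": -0.0285,"ty": -0.0452}
    - {"tx": -0.0285,"ty": -0.0452}

```text
schema error: expected keys tx, ty, tz, roll, gripper
```

Emit:
jog_arm:
  commands:
    - {"tx": -0.0285,"ty": -0.0452}
    - {"tx": 0.0067,"ty": -0.05}
    - {"tx": 0.0067,"ty": -0.05}
    - {"tx": 0.0067,"ty": -0.05}
    - {"tx": 0.0067,"ty": -0.05}
    - {"tx": 0.0067,"ty": -0.05}
    - {"tx": 0.0067,"ty": -0.05}
    - {"tx": 0.0067,"ty": -0.05}
    - {}
    - {}

```text
schema error: expected keys tx, ty, tz, roll, gripper
```

Emit:
jog_arm:
  commands:
    - {"tx": 0,"ty": 0,"roll": -9.5,"tz": -0.025,"gripper": 0}
    - {"tx": 0,"ty": 0,"roll": -9.5,"tz": -0.025,"gripper": 0}
    - {"tx": 0,"ty": 0,"roll": -9.5,"tz": -0.025,"gripper": 0}
    - {"tx": -0.0285,"ty": -0.0452,"tz": 0,"roll": 0,"gripper": 0}
    - {"tx": -0.0285,"ty": -0.0452,"tz": 0,"roll": 0,"gripper": 0}
    - {"tx": -0.0285,"ty": -0.0452,"tz": 0,"roll": 0,"gripper": 0}
    - {"tx": -0.0285,"ty": -0.0452,"tz": 0,"roll": 0,"gripper": 0}
    - {"tx": -0.0285,"ty": -0.0452,"tz": 0,"roll": 0,"gripper": 0}
    - {"tx": -0.0285,"ty": -0.0452,"tz": 0,"roll": 0,"gripper": 0}
    - {"tx": -0.0285,"ty": -0.0452,"tz": 0,"roll": 0,"gripper": 0}

```text
t: 1.35
tool_pos: [0.4893, 0.2915, 0.3061]
ee_rot: [0.12, -3.139, 0.0]
ft_force: [0.6, 0.3, -0.1]
finger_gap: 0.0001
grasp_force: 0.0
```

Emit:
jog_arm:
  commands:
    - {"tx": -0.0285,"ty": -0.0452,"tz": 0,"roll": 0,"gripper": 0}
    - {"tx": 0.0067,"ty": -0.05,"tz": 0,"roll": 0,"gripper": 0}
    - {"tx": 0.0067,"ty": -0.05,"tz": 0,"roll": 0,"gripper": 0}
    - {"tx": 0.0067,"ty": -0.05,"tz": 0,"roll": 0,"gripper": 0}
    - {"tx": 0.0067,"ty": -0.05,"tz": 0,"roll": 0,"gripper": 0}
    - {"tx": 0.0067,"ty": -0.05,"tz": 0,"roll": 0,"gripper": 0}
    - {"tx": 0.0067,"ty": -0.05,"tz": 0,"roll": 0,"gripper": 0}
    - {"tx": 0.0067,"ty": -0.05,"tz": 0,"roll": 0,"gripper": 0}
    - {"tx": 0,"ty": 0,"tz": 0,"roll": 0,"gripper": 0}
    - {"tx": 0,"ty": 0,"tz": 0,"roll": 0,"gripper": 0}

```text
t: 2.6
tool_pos: [0.5003, -0.1022, 0.3061]
ee_rot: [0.119, -3.139, -0.001]
ft_force: [-0.4, 0.5, 0.1]
finger_gap: 0.0002
grasp_force: 0.0
```

```bash
python3 - <<'E'
from h import *
s=ctrl.sense();print(s['tool_pos'],yawx(s)[0],s['joint_pos'].round(2));p,d=grab('wrist');save('w1',p,1.4)
print({k:np.round(v,3).tolist() for k,v in ctrl.camera_info('wrist').items()})
E
```

```text
[ 0.5003173  -0.10219893  0.30606638] -175.66346815245905 [-0.26  0.21  1.81  0.    1.12 -1.91]
{'fx': 325.192, 'fy': 325.192, 'cx': 275.743, 'cy': 204.085, 'position': [0.431, -0.106, 0.449], 'rotation': [-0.217, -0.233, 1.634]}
```

View pics/w1.png

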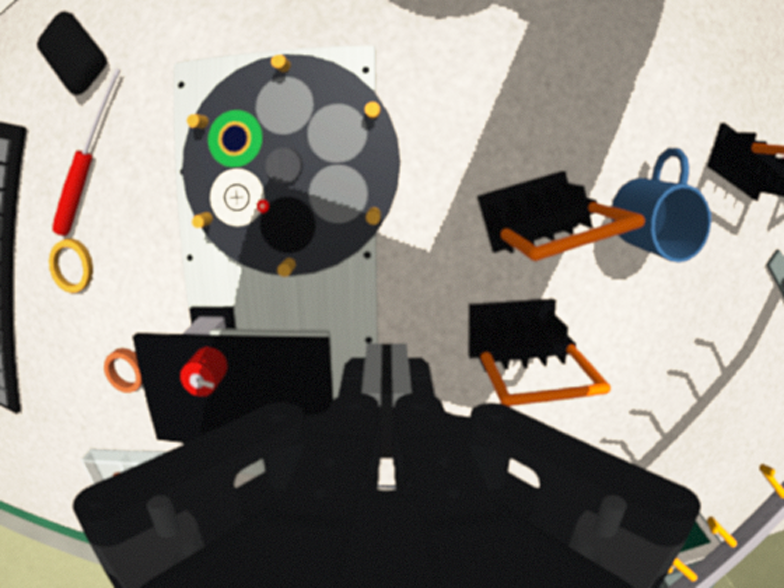

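The wrist view shows the wheel hub at (284,165), the target at (237,197), the spot at (263,206), the detector at (234,138), and pin tops around the rim. The red knob's top is at about (202,380).

```bash
python3 - <<'E'
from h import *
z=load('wrist');f=lambda u,v,h:pz(z,u/1.4,v/1.4,h,True)[:2]
pins=np.array([f(u,v,.064) for u,v in((279,60),(372,107),(373,213),(286,267),(199,220),(195,120))]);c=pins.mean(0);q=pins-c
a=np.degrees(np.arctan2(q[:,1],q[:,0]));print('c',c.round(4),'r',np.hypot(*q.T).round(4),'b',((a+30)%60-30).round(1))
b=np.radians(np.mean((a+30)%60-30));B=np.array([[np.cos(b),np.sin(b)],[-np.sin(b),np.cos(b)]])
for n,u,v,h in(('hub',284,165,.04),('tgt',237,197,.04),('spot',263,206,.04),('det',234,138,.04),('red',203,381,.195)):
    P=f(u,v,h);print(n,P.round(4),'bench',(B@(P-c)).round(4), 'depthz',px(z,u/1.4,v/1.4,True).round(3))
E
```

```text
c [ 0.4416 -0.196 ] r [0.0907 0.0907 0.0899 0.0907 0.0913 0.0898] b [4.7 5.  5.2 5.  4.8 5. ]
hub [ 0.4434 -0.1982] bench [ 0.0015 -0.0024] depthz [ 0.443 -0.196  0.05 ]
tgt [ 0.4744 -0.2423] bench [ 0.0286 -0.049 ] depthz [ 0.474 -0.242  0.042]
spot [ 0.4818 -0.2166] bench [ 0.0383 -0.024 ] depthz [ 0.482 -0.216  0.042]
det [ 0.4195 -0.2473] bench [-0.0265 -0.0493] depthz [ 0.42  -0.247  0.042]
red [ 0.5797 -0.2183] bench [ 0.1357 -0.0342] depthz [ 0.579 -0.218  0.196]
```

Emit:
jog_arm:
  commands:
    - {"tx": 0.0362,"ty": -0.0441,"tz": 0,"roll": 0,"gripper": 0}
    - {"tx": 0.0362,"ty": -0.0441,"tz": 0,"roll": 0,"gripper": 0}
    - {"tx": 0.0362,"ty": -0.0441,"tz": 0,"roll": 0,"gripper": 0}
    - {"tx": 0.0362,"ty": -0.0441,"tz": 0,"roll": 0,"gripper": 0}
    - {"tx": 0,"ty": 0,"tz": 0.05,"roll": 0,"gripper": 0}
    - {"tx": 0,"ty": 0,"tz": 0.05,"roll": 0,"gripper": 0}
    - {"tx": 0,"ty": 0,"tz": 0.05,"roll": 0,"gripper": 0}
    - {"tx": 0,"ty": 0,"tz": 0.05,"roll": 0,"gripper": 0}
    - {"tx": 0,"ty": 0,"tz": 0.05,"roll": 0,"gripper": 0}
    - {"tx": 0,"ty": 0,"tz": 0.006,"roll": 0,"gripper": 0}

```text
t: 3.9
tool_pos: [0.3687, -0.287, 0.0481]
ee_rot: [0.123, -3.135, -0.006]
ft_force: [0.4, -0.0, -0.1]
finger_gap: -0.0003
grasp_force: 0.0
```

Emit:
jog_arm:
  commands:
    - {"tx": -0.009,"ty": 0,"tz": 0,"roll": 0,"gripper": 0}
    - {"tx": -0.009,"ty": 0,"tz": 0,"roll": 0,"gripper": 0}
    - {"tx": -0.009,"ty": 0,"tz": 0,"roll": 0,"gripper": 0}
    - {"tx": -0.009,"ty": 0,"tz": 0,"roll": 0,"gripper": 0}
    - {"tx": -0.009,"ty": 0,"tz": 0,"roll": 0,"gripper": 0}
    - {"tx": -0.009,"ty": 0,"tz": 0,"roll": 0,"gripper": 0}
    - {"tx": -0.009,"ty": 0,"tz": 0,"roll": 0,"gripper": 0}
    - {"tx": -0.008,"ty": 0,"tz": 0,"roll": 0,"gripper": 0}
    - {"tx": -0.007,"ty": 0,"tz": 0,"roll": 0,"gripper": 0}
    - {"tx": 0,"ty": 0,"tz": 0,"roll": 0,"gripper": 0}

```text
t: 5.15
tool_pos: [0.448, -0.2833, 0.0502]
ee_rot: [-0.121, 3.139, -0.0]
ft_force: [0.3, 0.4, 0.1]
finger_gap: -0.0005
grasp_force: 0.0
```

Emit:
jog_arm:
  commands:
    - {"tx": 0,"ty": 0,"tz": 0,"roll": 0,"gripper": 0}
    - {"tx": 0.006,"ty": 0,"tz": 0,"roll": 0,"gripper": 0}
    - {"tx": 0,"ty": 0,"tz": -0.05,"roll": 0,"gripper": 0}
    - {"tx": 0,"ty": 0,"tz": -0.05,"roll": 0,"gripper": 0}
    - {"tx": 0,"ty": 0,"tz": -0.06,"roll": 0,"gripper": 0}
    - {"tx": 0,"ty": 0,"tz": -0.06,"roll": 0,"gripper": 0}
    - {"tx": 0,"ty": 0,"tz": -0.03,"roll": 0,"gripper": 0}
    - {"tx": 0,"ty": 0.02,"tz": 0,"roll": 0,"gripper": 0.06}
    - {"tx": 0,"ty": 0,"tz": 0,"roll": 0,"gripper": 0.06}
    - {"tx": 0,"ty": 0,"tz": 0,"roll": 0,"gripper": 0.06}

```text
t: 6.4
tool_pos: [0.4394, -0.2635, 0.2993]
ee_rot: [0.121, -3.138, -0.001]
ft_force: [-0.2, 0.8, 0.2]
finger_gap: 0.0544
grasp_force: 0.0
```

```bash
python3 - <<'E'
from h import *
s=ctrl.sense();print(s['tool_pos'],yawx(s)[0],s['joint_pos'].round(2));p,d=grab('wrist');save('w2',p,1.4)
E
```

```text
[ 0.43936104 -0.26348319  0.29927875] -175.5852773117472 [-0.6   0.22  1.82 -0.    1.11 -2.25]
```

View pics/w2.png

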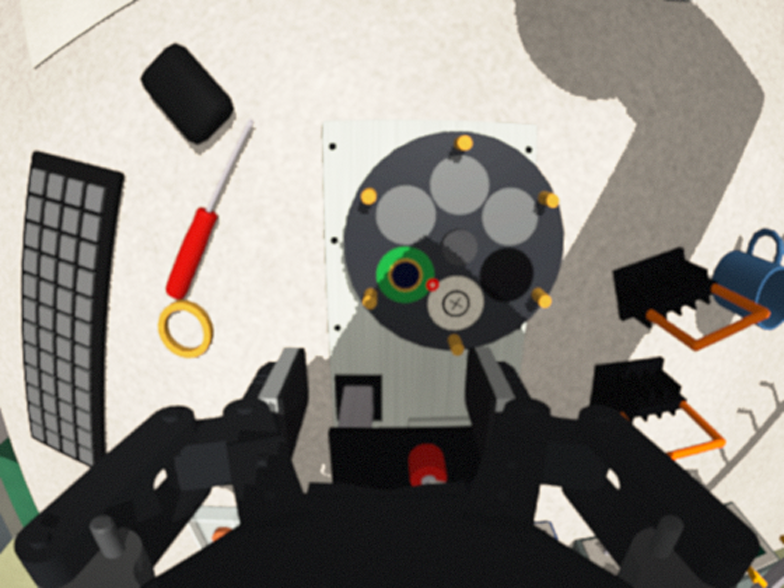

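Now the target ring is at (456,303) under the beam area and the spot is at (433,285), so the wheel sits in detent 1.

Emit:
jog_arm:
  commands:
    - {"tx": -0.0475,"ty": 0.0114,"tz": 0,"roll": 0,"gripper": 0.06}
    - {"tx": -0.0475,"ty": 0.0114,"tz": 0,"roll": 0,"gripper": 0.06}
    - {"tx": -0.0475,"ty": 0.0114,"tz": 0,"roll": 0,"gripper": 0.06}
    - {"tx": 0,"ty": 0,"tz": 0.045,"roll": 0,"gripper": 0.06}
    - {"tx": 0,"ty": 0,"tz": 0,"roll": 0,"gripper": 0.06}
    - {"tx": 0,"ty": 0,"tz": 0,"roll": 0,"gripper": 0.06}

```text
t: 7.2
tool_pos: [0.5792, -0.2193, 0.2559]
ee_rot: [0.12, -3.139, -0.0]
ft_force: [-0.1, -0.1, -0.5]
finger_gap: 0.06
grasp_force: 0.0
```

```bash
cat >> h.py <<'E'
C0=np.array([.442,-.197])
def spot_target(u=None):
    pass
E
python3 - <<'E'
from h import *
z=load('wrist');f=lambda u,v,h:pz(z,u/1.4,v/1.4,h,True)[:2]
h=cv2.cvtColor(z['p'],cv2.COLOR_RGB2HSV);m=((h[...,0]<6)|(h[...,0]>174))&(h[...,1]>150);m[:, :290]=0;m[:,330:]=0;m[:190]=0;m[220:]=0
v,u=np.where(m);print('spot px',u.mean()*1.4,v.mean()*1.4,len(u))
b=np.radians(4.7);B=np.array([[np.cos(b),np.sin(b)],[-np.sin(b),np.cos(b)]])
S=f(u.mean()*1.4,v.mean()*1.4,.04);T=f(456,303,.04);d=B@(T-S);print('bench delta',d,'turn deg',np.degrees(d/.014))
s=ctrl.sense();print(s['tool_pos'],yawx(s)[0],s['joint_pos'].round(2));p,d=grab('wrist');save('w3',p[150:400,150:420],2.2)
E
```

```text
spot px 432.4115384615385 284.06538461538463 52
bench delta [0.01860795 0.02274745] turn deg [76.15408169 93.09522227]
[ 0.57918782 -0.21931165  0.25593841] -175.63817056292552 [-0.41  0.41  1.64 -0.    1.09 -2.06]
```

View pics/w3.png

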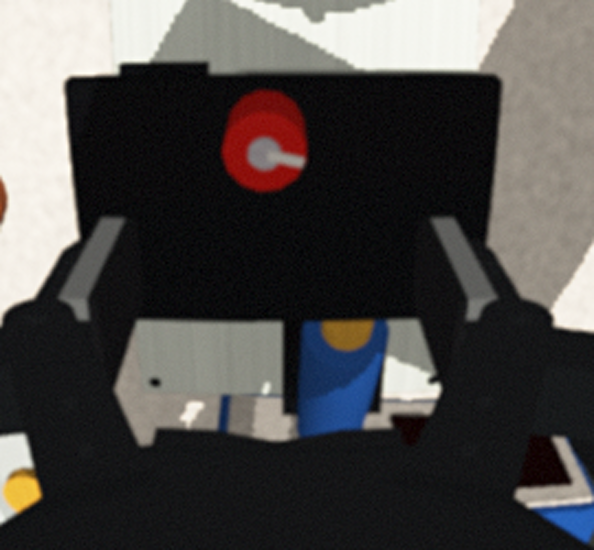

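```bash
python3 - <<'E'
from h import *
z=load('wrist');P=pz(z,270,218.2,.195,True);print(P,px(z,268,213,True))
psi=np.radians(-175.64);d=P[:2]-ctrl.sense()['tool_pos'][:2];print('tx',d@[np.cos(psi),np.sin(psi)],'ty',d@[np.sin(psi),-np.cos(psi)])
print(z['position'])
h=cv2.cvtColor(z['p'],cv2.COLOR_RGB2HSV);m=((h[...,0]<6)|(h[...,0]>174))&(h[...,1]>120)&(z['d']>0);m[:180]=0;m[250:]=0;m[:,240:]&=True
v,u=np.where(m);k=(u>240)&(u<300);Q=np.array([z['position']+z['d'][b,a]*ray(z,a,b,True) for a,b in zip(u[k],v[k])]);t=Q[Q[:,2]>.19];print(len(t),t.mean(0),(t.min(0)+t.max(0))/2,np.ptp(t,axis=0))
E
```

```text
[ 0.57882085 -0.2226113   0.195     ] [ 0.57499214 -0.22417287  0.19600218]
tx 0.0009331073208336677 ty -0.00302098592986782
[ 0.50954156 -0.22384192  0.39861903]
873 [ 0.5779348  -0.22356041  0.19493881] [ 0.57907701 -0.22291311  0.19356539] [0.02488311 0.02477566 0.00694797]
```

Emit:
jog_arm:
  commands:
    - {"tx": 0.001,"ty": -0.0034,"tz": 0.03,"roll": 0,"gripper": 0.06}
    - {"tx": 0,"ty": 0,"tz": 0.03,"roll": 0,"gripper": 0.06}
    - {"tx": 0,"ty": 0,"tz": 0.031,"roll": 0,"gripper": 0.06}
    - {"tx": 0,"ty": 0,"tz": 0,"roll": 0,"gripper": 0.02}
    - {"tx": 0,"ty": 0,"tz": 0,"roll": 0,"gripper": 0.015}
    - {"tx": 0,"ty": 0,"tz": 0,"roll": 0,"gripper": 0.015}
    - {"tx": 0,"ty": 0,"tz": 0,"roll": 0,"gripper": 0.015}
  squeeze: 40

```text
t: 8.12
tool_pos: [0.5795, -0.2232, 0.1664]
ee_rot: [-0.12, 3.137, -0.003]
ft_force: [-2.2, -4.1, 8.7]
finger_gap: 0.025
grasp_force: 40.2
```

Emit:
jog_arm:
  commands:
    - {"tx": 0,"ty": 0,"tz": 0,"roll": 9.5,"gripper": 0.015}
    - {"tx": 0,"ty": 0,"tz": 0,"roll": 9.5,"gripper": 0.015}
    - {"tx": 0,"ty": 0,"tz": 0,"roll": 9.5,"gripper": 0.015}
    - {"tx": 0,"ty": 0,"tz": 0,"roll": 9.5,"gripper": 0.015}
    - {"tx": 0,"ty": 0,"tz": 0,"roll": 9.5,"gripper": 0.015}
    - {"tx": 0,"ty": 0,"tz": 0,"roll": 9.5,"gripper": 0.015}
    - {"tx": 0,"ty": 0,"tz": 0,"roll": 9.5,"gripper": 0.015}
    - {"tx": 0,"ty": 0,"tz": 0,"roll": 9.5,"gripper": 0.015}
    - {"tx": 0,"ty": 0,"tz": 0,"roll": 0,"gripper": 0.015}

```text
t: 9.25
tool_pos: [0.5787, -0.2243, 0.1663]
ee_rot: [1.84, 2.543, -0.003]
ft_force: [-9.0, -13.8, 10.1]
finger_gap: 0.0249
grasp_force: 40.6
```

```bash
python3 - <<'E'
from h import *
s=ctrl.sense();print(yawx(s)[0],s['grasp_force'],s['joint_pos'].round(2))
z0=load('top')
for n in('top','side'):
    p,d=grab(n);z=load(n);u,v=proj(z,[.497,-.193,.04]);print(n,u,v)
    h=cv2.cvtColor(p,cv2.COLOR_RGB2HSV);m=((h[...,0]<6)|(h[...,0]>174))&(h[...,1]>130);vs,us=np.where(m);k=(abs(us-u)<14)&(abs(vs-v)<14);print(us[k].mean(),vs[k].mean(),k.sum())
    if k.any(): 
        S=pz(z,us[k].mean(),vs[k].mean(),.04)[:2];print(S)
E
```

```text
108.24010819701478 40.605652928352356 [-0.42  0.51  1.73 -0.    0.9  -0.73]
top 326.44924907153603 222.13040092863326
nan nan 0
side 282.4657322349146 294.81162334525726
286.6363636363636 301.90909090909093 11
[ 0.49876675 -0.21666082]<stdin>:6: RuntimeWarning: Mean of empty slice.
  ret = ret.dtype.type(ret / rcount)
```

Emit:
jog_arm:
  commands:
    - {"tx": 0,"ty": 0,"tz": 0,"roll": 0,"gripper": 0.06}
    - {"tx": 0,"ty": 0,"tz": 0,"roll": 0,"gripper": 0.06}
    - {"tx": 0,"ty": 0,"tz": 0,"roll": 0,"gripper": 0.06}
    - {"tx": 0,"ty": 0,"tz": -0.045,"roll": 0,"gripper": 0.06}
    - {"tx": 0,"ty": 0,"tz": -0.045,"roll": 0,"gripper": 0.06}
    - {"tx": 0.0275,"ty": 0.044,"tz": 0,"roll": 0,"gripper": 0.06}
    - {"tx": 0.0275,"ty": 0.044,"tz": 0,"roll": 0,"gripper": 0.06}
    - {"tx": 0,"ty": 0,"tz": 0,"roll": 0,"gripper": 0.06}
    - {"tx": 0,"ty": 0,"tz": 0,"roll": 0,"gripper": 0.06}

```text
t: 10.48
tool_pos: [0.6446, -0.1421, 0.2541]
ee_rot: [-1.836, -2.548, 0.001]
ft_force: [-0.0, -0.6, 0.3]
finger_gap: 0.06
grasp_force: 0.0
```

```bash
python3 - <<'E'
from h import *
s=ctrl.sense();y=yawx(s)[0];print(y,s['tool_pos']);grab('wrist');z=load('wrist')
h=cv2.cvtColor(z['p'],cv2.COLOR_RGB2HSV);m=(cv2.inRange(h,(105,120,50),(125,255,255))>0)&(z['d']>0)
v,u=np.where(m);Q=np.array([z['position']+z['d'][b,a]*ray(z,a,b,True) for a,b in zip(u,v)]);k=(np.hypot(*(Q[:,:2]-[.645,-.1445]).T)<.04)&(Q[:,2]>.19);t=Q[k];
print(len(t),t.mean(0),(t.min(0)+t.max(0))/2,np.ptp(t,axis=0),'px',u[k].mean(),v[k].mean())
P=(t.min(0)+t.max(0))/2;p=np.radians(y);d=P[:2]-s['tool_pos'][:2];print('tx',d@[np.cos(p),np.sin(p)],'ty',d@[np.sin(p),-np.cos(p)])
E
```

```text
108.44076655167311 [ 0.64456112 -0.14213604  0.25405141]
841 [ 0.64481504 -0.14417189  0.19541846] [ 0.65415213 -0.13861924  0.22677903] [0.0436008  0.03768503 0.07345469] px 273.2580261593341 225.46848989298454
tx 0.00030235003581052187 ty 0.01021097149853224
```

Emit:
jog_arm:
  commands:
    - {"tx": -0.0019,"ty": 0,"tz": 0.03,"roll": 0,"gripper": 0.06}
    - {"tx": 0,"ty": 0,"tz": 0.03,"roll": 0,"gripper": 0.06}
    - {"tx": 0,"ty": 0,"tz": 0.029,"roll": 0,"gripper": 0.06}
    - {"tx": 0,"ty": 0,"tz": 0,"roll": 0,"gripper": 0.02}
    - {"tx": 0,"ty": 0,"tz": 0,"roll": 0,"gripper": 0.015}
    - {"tx": 0,"ty": 0,"tz": 0,"roll": 0,"gripper": 0.015}
    - {"tx": 0,"ty": 0,"tz": 0,"roll": 0,"gripper": 0.015}

```text
t: 11.4
tool_pos: [0.6443, -0.1452, 0.1666]
ee_rot: [-1.838, -2.547, 0.002]
ft_force: [-9.0, -6.1, -0.2]
finger_gap: 0.0247
grasp_force: 39.6
```

Emit:
jog_arm:
  commands:
    - {"tx": 0,"ty": 0,"tz": 0,"roll": 9.3,"gripper": 0.015}
    - {"tx": 0,"ty": 0,"tz": 0,"roll": 9.3,"gripper": 0.015}
    - {"tx": 0,"ty": 0,"tz": 0,"roll": 9.3,"gripper": 0.015}
    - {"tx": 0,"ty": 0,"tz": 0,"roll": 9.3,"gripper": 0.015}
    - {"tx": 0,"ty": 0,"tz": 0,"roll": 9.3,"gripper": 0.015}
    - {"tx": 0,"ty": 0,"tz": 0,"roll": 9.3,"gripper": 0.015}
    - {"tx": 0,"ty": 0,"tz": 0,"roll": 9.3,"gripper": 0.015}
    - {"tx": 0,"ty": 0,"tz": 0,"roll": 9.3,"gripper": 0.015}
    - {"tx": 0,"ty": 0,"tz": 0,"roll": 9.3,"gripper": 0.015}
    - {"tx": 0,"ty": 0,"tz": 0,"roll": 9.3,"gripper": 0.015}

```text
t: 12.65
tool_pos: [0.6448, -0.1457, 0.1666]
ee_rot: [3.113, 0.412, -0.001]
ft_force: [-5.2, -8.1, -3.2]
finger_gap: 0.0246
grasp_force: 39.7
```

Emit:
jog_arm:
  commands:
    - {"tx": 0,"ty": 0,"tz": 0,"roll": 0,"gripper": 0.015}
    - {"tx": 0,"ty": 0,"tz": 0,"roll": 0,"gripper": 0.015}

```text
t: 12.9
tool_pos: [0.6448, -0.1457, 0.1666]
ee_rot: [3.112, 0.42, -0.001]
ft_force: [-5.4, -9.8, -2.4]
finger_gap: 0.0249
grasp_force: 39.6
```

```bash
python3 - <<'E'
from h import *
s=ctrl.sense();print(yawx(s)[0],s['grasp_force'],s['tool_pos'],s['joint_pos'].round(2))
p,d=grab('side');z=load('side');u,v=proj(z,[.497,-.193,.04]);print(u,v);u,v=int(u),int(v)
save('s2',p[v-45:v+45,u-60:u+60],6)
E
```

```text
15.375415560150214 39.64501440525055 [ 0.64482689 -0.14568358  0.16660965] [-0.27  0.56  1.63 -0.    0.95  1.04]
282.4657322349146 294.81162334525726
```

View pics/s2.png

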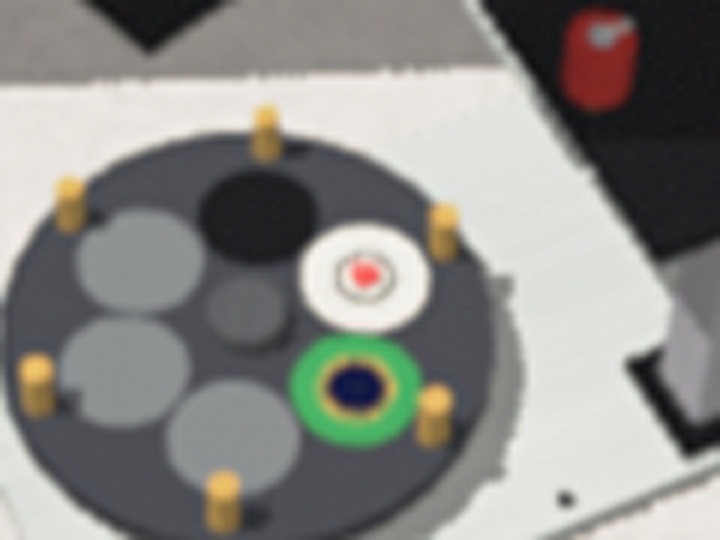

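The spot at (366,274) sits at the centre of the ring (365,276). I'll release the screw and push the wheel on.

Emit:
jog_arm:
  commands:
    - {"tx": 0,"ty": 0,"tz": 0,"roll": 0,"gripper": 0.05}
    - {"tx": 0,"ty": 0,"tz": 0,"roll": 0,"gripper": 0.05}
    - {"tx": 0,"ty": 0,"tz": 0,"roll": 0,"gripper": 0.05}
    - {"tx": 0,"ty": 0,"tz": -0.06,"roll": 0,"gripper": 0.05}
    - {"tx": 0,"ty": 0,"tz": -0.06,"roll": 0,"gripper": 0.05}
    - {"tx": 0,"ty": 0,"tz": 0,"roll": -10.57,"gripper": 0}
    - {"tx": 0,"ty": 0,"tz": 0,"roll": -10.57,"gripper": 0}
    - {"tx": 0,"ty": 0,"tz": 0,"roll": -10.57,"gripper": 0}
    - {"tx": 0,"ty": 0,"tz": 0,"roll": -10.57,"gripper": 0}
    - {"tx": 0,"ty": 0,"tz": 0,"roll": -10.57,"gripper": 0}

```text
t: 14.2
tool_pos: [0.6455, -0.144, 0.2855]
ee_rot: [2.595, 1.77, 0.0]
ft_force: [-0.2, 1.0, -0.5]
finger_gap: -0.0002
grasp_force: 0.0
```

Emit:
jog_arm:
  commands:
    - {"tx": 0,"ty": 0,"tz": 0,"roll": -10.57,"gripper": 0}
    - {"tx": 0,"ty": 0,"tz": 0,"roll": -10.57,"gripper": 0}
    - {"tx": 0,"ty": 0,"tz": 0,"roll": -10.57,"gripper": 0}
    - {"tx": 0,"ty": 0,"tz": 0,"roll": -10.57,"gripper": 0}
    - {"tx": 0,"ty": 0,"tz": 0,"roll": -10.57,"gripper": 0}
    - {"tx": 0,"ty": 0,"tz": 0,"roll": -10.57,"gripper": 0}
    - {"tx": 0,"ty": 0,"tz": 0,"roll": -10.57,"gripper": 0}
    - {"tx": 0,"ty": 0,"tz": 0,"roll": -10.57,"gripper": 0}
    - {"tx": 0,"ty": 0,"tz": 0,"roll": -10.57,"gripper": 0}
    - {"tx": 0,"ty": 0,"tz": 0,"roll": -10.57,"gripper": 0}

```text
t: 15.45
tool_pos: [0.6455, -0.1441, 0.2855]
ee_rot: [0.156, 3.137, 0.0]
ft_force: [0.5, 0.3, -0.2]
finger_gap: -0.0002
grasp_force: 0.0
```

Emit:
jog_arm:
  commands:
    - {"tx": 0,"ty": 0,"tz": 0,"roll": -10.57,"gripper": 0}
    - {"tx": 0.0477,"ty": -0.0202,"tz": 0,"roll": 0,"gripper": 0}
    - {"tx": 0.0477,"ty": -0.0202,"tz": 0,"roll": 0,"gripper": 0}
    - {"tx": 0.0477,"ty": -0.0202,"tz": 0,"roll": 0,"gripper": 0}
    - {"tx": 0.0477,"ty": -0.0202,"tz": 0,"roll": 0,"gripper": 0}
    - {"tx": 0.0477,"ty": -0.0202,"tz": 0,"roll": 0,"gripper": 0}
    - {"tx": 0.0477,"ty": -0.0202,"tz": 0,"roll": 0,"gripper": 0}
    - {"tx": 0,"ty": 0,"tz": 0,"roll": 0,"gripper": 0}

```text
t: 16.45
tool_pos: [0.3672, -0.2885, 0.2858]
ee_rot: [0.119, -3.139, 0.001]
ft_force: [0.3, 0.1, 0.5]
finger_gap: -0.0
grasp_force: 0.0
```

```bash
python3 - <<'E'
from h import *
s=ctrl.sense();print(yawx(s)[0],s['tool_pos'],s['joint_pos'].round(2))
E
```

```text
-175.66974886174486 [ 0.36722488 -0.28853774  0.28575857] [-0.73  0.16  1.93 -0.    1.05 -2.38]
```

Emit:
jog_arm:
  commands:
    - {"tx": 0,"ty": 0,"tz": 0.058,"roll": 0,"gripper": 0}
    - {"tx": 0,"ty": 0,"tz": 0.058,"roll": 0,"gripper": 0}
    - {"tx": 0,"ty": 0,"tz": 0.058,"roll": 0,"gripper": 0}
    - {"tx": 0,"ty": 0,"tz": 0.058,"roll": 0,"gripper": 0}
    - {"tx": 0,"ty": 0,"tz": 0.005,"roll": 0,"gripper": 0}
    - {"tx": 0,"ty": 0,"tz": 0,"roll": 0,"gripper": 0}

```text
t: 17.2
tool_pos: [0.3705, -0.2877, 0.0493]
ee_rot: [-0.124, 3.139, -0.0]
ft_force: [0.9, 0.1, -1.0]
finger_gap: -0.0004
grasp_force: 0.0
```

```bash
python3 - <<'E'
from h import *
def sp(p):
    h=cv2.cvtColor(p,cv2.COLOR_RGB2HSV);m=((h[...,0]<8)|(h[...,0]>172))&(h[...,1]>70)&(h[...,2]>120);v,u=np.where(m);k=(abs(u-283)<9)&(abs(v-295)<9);return u[k].mean(),v[k].mean(),k.sum()
print(sp(load('side')['p']));p,d=grab('side');print(sp(p))
E
```

```text
(np.float64(282.4), np.float64(294.4), np.int64(15))
(np.float64(282.4), np.float64(294.4), np.int64(15))
```

Unchanged, so I'll push.

Emit:
jog_arm:
  commands:
    - {"tx": -0.009,"ty": 0,"tz": 0,"roll": 0,"gripper": 0}
    - {"tx": -0.009,"ty": 0,"tz": 0,"roll": 0,"gripper": 0}
    - {"tx": -0.009,"ty": 0,"tz": 0,"roll": 0,"gripper": 0}
    - {"tx": -0.009,"ty": 0,"tz": 0,"roll": 0,"gripper": 0}
    - {"tx": -0.009,"ty": 0,"tz": 0,"roll": 0,"gripper": 0}
    - {"tx": -0.009,"ty": 0,"tz": 0,"roll": 0,"gripper": 0}
    - {"tx": -0.009,"ty": 0,"tz": 0,"roll": 0,"gripper": 0}
    - {"tx": -0.008,"ty": 0,"tz": 0,"roll": 0,"gripper": 0}
    - {"tx": -0.007,"ty": 0,"tz": 0,"roll": 0,"gripper": 0}
    - {"tx": 0,"ty": 0,"tz": 0,"roll": 0,"gripper": 0}

```text
t: 18.5
tool_pos: [0.4479, -0.2814, 0.0483]
ee_rot: [-0.124, 3.139, -0.0]
ft_force: [-0.4, 0.5, 0.1]
finger_gap: 0.0001
grasp_force: 0.0
```

Emit:
jog_arm:
  commands:
    - {"tx": 0,"ty": 0,"tz": 0,"roll": 0,"gripper": 0}
    - {"tx": 0.006,"ty": 0,"tz": 0,"roll": 0,"gripper": 0}
    - {"tx": 0,"ty": 0,"tz": -0.05,"roll": 0,"gripper": 0}
    - {"tx": 0,"ty": 0,"tz": -0.05,"roll": 0,"gripper": 0}
    - {"tx": 0,"ty": 0,"tz": -0.06,"roll": 0,"gripper": 0}
    - {"tx": 0,"ty": 0,"tz": -0.06,"roll": 0,"gripper": 0}
    - {"tx": 0,"ty": 0,"tz": -0.06,"roll": 0,"gripper": 0.06}
    - {"tx": 0,"ty": 0.06,"tz": 0,"roll": 0,"gripper": 0.06}
    - {"tx": 0,"ty": 0.06,"tz": 0,"roll": 0,"gripper": 0.06}
    - {"tx": 0,"ty": 0.04,"tz": 0,"roll": 0,"gripper": 0.06}

```text
t: 19.75
tool_pos: [0.4275, -0.1204, 0.3282]
ee_rot: [0.124, -3.139, -0.0]
ft_force: [0.4, -0.1, -0.0]
finger_gap: 0.0602
grasp_force: 0.0
```

Emit:
jog_arm:
  commands:
    - {"tx": 0,"ty": 0,"tz": 0,"roll": 0,"gripper": 0.06}
    - {"tx": 0,"ty": 0,"tz": 0,"roll": 0,"gripper": 0.06}

```text
t: 20.0
tool_pos: [0.4287, -0.1227, 0.3283]
ee_rot: [-0.124, 3.139, -0.001]
ft_force: [0.5, -0.4, 0.7]
finger_gap: 0.0598
grasp_force: 0.0
```

```bash
cat >> h.py <<'E'
def bars(z,wrist=False):
    h=cv2.cvtColor(z['p'],cv2.COLOR_RGB2HSV);m=cv2.inRange(h,(3,120,70),(30,255,255));n,l,s,ce=cv2.connectedComponentsWithStats(m)
    for i in range(1,n):
        if s[i,4]<40: continue
        vs,us=np.where(l==i);P=np.array([z['position']+z['d'][v,u]*ray(z,u,v,wrist) for u,v in zip(us,vs) if z['d'][v,u]>0])
        if len(P)==0: continue
        P=P[(P[:,2]>.147)&(P[:,2]<.162)]
        if len(P)<15: continue
        q=P[:,:2]-P[:,:2].mean(0);w=np.linalg.svd(q,full_matrices=False)[2][0];tt=q@w
        print('bar px',ce[i].round(),'n',len(P),'mid',(P[:,:2].mean(0)+w*(tt.min()+tt.max())/2).round(4),'len',np.ptp(tt).round(3),'ang',np.degrees(np.arctan2(w[1],w[0])).round(1)%180)
E
python3 - <<'E'
from h import *
s=ctrl.sense();print(yawx(s)[0],s['tool_pos'],s['joint_pos'].round(2))
p,d=grab('wrist');save('w4',p,1.4);print('wrist');bars(load('wrist'),True);grab('top');print('top');bars(load('top'))
E
```

```text
-175.46640244099686 [ 0.42865938 -0.12270397  0.32831835] [-0.35  0.09  1.91 -0.    1.15 -2.  ]
wrist
bar px [410. 225.] n 624 mid [0.4688 0.0386] len 0.094 ang 112.4
top
bar px [263. 193.] n 71 mid [0.5935 0.0415] len 0.092 ang 97.6
bar px [263. 229.] n 67 mid [0.467  0.0416] len 0.09 ang 112.7
bar px [184. 258.] n 71 mid [0.3699 0.3157] len 0.094 ang 74.8
bar px [144. 266.] n 72 mid [0.3443 0.4564] len 0.093 ang 123.8
```

View pics/w4.png

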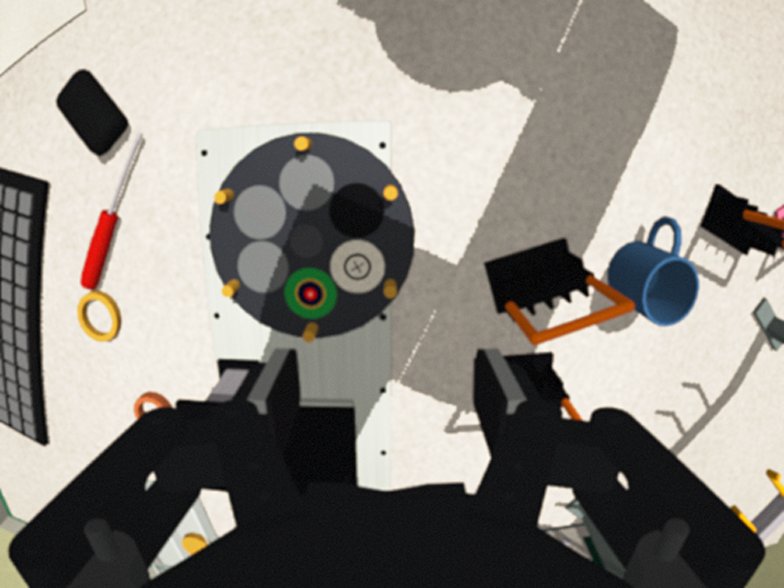

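The red spot is in the detector window at (311,294), so the laser part is done. Next I'll hang the near stop (bar at (585,320)) on hook 2.

Emit:
jog_arm:
  commands:
    - {"tx": 0,"ty": 0,"tz": 0,"roll": 10.3,"gripper": 0.06}
    - {"tx": 0,"ty": 0,"tz": 0,"roll": 10.3,"gripper": 0.06}
    - {"tx": 0,"ty": 0,"tz": 0,"roll": 10.3,"gripper": 0.06}
    - {"tx": 0,"ty": 0,"tz": 0,"roll": 10.3,"gripper": 0.06}
    - {"tx": 0,"ty": 0,"tz": 0,"roll": 10.3,"gripper": 0.06}
    - {"tx": 0,"ty": 0,"tz": 0,"roll": 10.3,"gripper": 0.06}
    - {"tx": 0,"ty": 0,"tz": 0,"roll": 10.3,"gripper": 0.06}
    - {"tx": 0.045,"ty": 0.033,"tz": 0,"roll": 0,"gripper": 0.06}
    - {"tx": 0.045,"ty": 0.033,"tz": 0,"roll": 0,"gripper": 0.06}
    - {"tx": 0.045,"ty": 0.033,"tz": 0,"roll": 0,"gripper": 0.06}

```text
t: 21.35
tool_pos: [0.4695, 0.0407, 0.3282]
ee_rot: [1.75, 2.609, -0.0]
ft_force: [0.5, -0.5, -0.3]
finger_gap: 0.0601
grasp_force: 0.0
```

Emit:
jog_arm:
  commands:
    - {"tx": 0,"ty": 0,"tz": 0.05,"roll": 0,"gripper": 0.06}
    - {"tx": 0,"ty": 0,"tz": 0,"roll": 0,"gripper": 0.06}

```text
t: 21.6
tool_pos: [0.467, 0.0399, 0.2758]
ee_rot: [-1.745, -2.607, 0.006]
ft_force: [-0.1, -0.1, 1.3]
finger_gap: 0.0599
grasp_force: 0.0
```

```bash
python3 - <<'E'
from h import *
s=ctrl.sense();print(yawx(s)[0],s['tool_pos'],s['joint_pos'].round(2))
p,d=grab('wrist');print('wrist');bars(load('wrist'),True)
E
```

```text
112.4193259416404 [0.46704664 0.03985981 0.27584011] [ 0.02  0.18  1.94 -0.    1.03 -0.37]
wrist
bar px [278. 190.] n 1208 mid [0.4696 0.0411] len 0.095 ang 112.1
bar px [398. 234.] n 893 mid [0.5938 0.0444] len 0.089 ang 98.1
```

Emit:
jog_arm:
  commands:
    - {"tx": 0,"ty": 0.0025,"tz": 0.05,"roll": 0,"gripper": 0.06}
    - {"tx": 0,"ty": 0,"tz": 0.05,"roll": 0,"gripper": 0.06}
    - {"tx": 0,"ty": 0,"tz": 0.046,"roll": 0,"gripper": 0.06}
    - {"tx": 0,"ty": 0,"tz": 0,"roll": 0,"gripper": 0}
    - {"tx": 0,"ty": 0,"tz": 0,"roll": 0,"gripper": 0}
    - {"tx": 0,"ty": 0,"tz": 0,"roll": 0,"gripper": 0}
    - {"tx": 0,"ty": 0,"tz": 0,"roll": 0,"gripper": 0}
    - {"tx": 0,"ty": 0,"tz": 0,"roll": 0,"gripper": 0}
  squeeze: 80

```text
t: 22.65
tool_pos: [0.4728, 0.041, 0.1346]
ee_rot: [1.745, 2.608, 0.003]
ft_force: [-1.6, -1.8, 13.3]
finger_gap: 0.0076
grasp_force: 78.3
```

Emit:
jog_arm:
  commands:
    - {"tx": 0,"ty": 0,"tz": -0.03,"roll": 0,"gripper": 0}
    - {"tx": 0,"ty": 0,"tz": -0.04,"roll": 0,"gripper": 0}
    - {"tx": 0,"ty": 0,"tz": -0.05,"roll": 0,"gripper": 0}
    - {"tx": 0,"ty": 0,"tz": -0.05,"roll": 0,"gripper": 0}
    - {"tx": 0,"ty": 0,"tz": -0.02,"roll": 0,"gripper": 0}
    - {"tx": 0,"ty": 0,"tz": 0,"roll": -8.1,"gripper": 0}
    - {"tx": 0,"ty": 0,"tz": 0,"roll": -8.1,"gripper": 0}
    - {"tx": 0,"ty": 0,"tz": 0,"roll": -8.1,"gripper": 0}
    - {"tx": 0,"ty": 0,"tz": 0,"roll": -8.1,"gripper": 0}
    - {"tx": 0,"ty": 0,"tz": 0,"roll": 0,"gripper": 0}

```text
t: 23.9
tool_pos: [0.4713, 0.0412, 0.3237]
ee_rot: [0.95, 2.993, 0.001]
ft_force: [1.7, 0.7, -3.1]
finger_gap: 0.0076
grasp_force: 79.1
```

```bash
cat >> h.py <<'E'
def go(P):
    s=ctrl.sense();y=np.radians(yawx(s)[0]);d=np.array(P[:2])-s['tool_pos'][:2];print('yaw',np.degrees(y).round(1),'pos',s['tool_pos'].round(4),'gap',round(s['finger_gap'],4),'gf',round(s['grasp_force'],1));print('tx %.4f ty %.4f'%(d@[np.cos(y),np.sin(y)],d@[np.sin(y),-np.cos(y)]))
def prongs(z,wrist):
    h=cv2.cvtColor(z['p'],cv2.COLOR_RGB2HSV);m=cv2.inRange(h,(12,120,70),(30,255,255));n,l,s,ce=cv2.connectedComponentsWithStats(m);nr=np.array([.575,.818])
    for i in range(1,n):
        vs,us=np.where(l==i)
        if len(us)<40: continue
        P=np.array([z['position']+z['d'][v,u]*ray(z,u,v,wrist) for u,v in zip(us,vs) if z['d'][v,u]>0]).reshape(-1,3);P=P[(P[:,2]>.2)&(P[:,2]<.25)]
        if len(P)<30: continue
        t=P[:,:2]@nr;e=P[:,:2]@[-.818,.575];k=t<t.min()+.012;print(ce[i].round(),len(P),'n %.3f..%.3f e_mid %.4f'%(t.min(),t.max(),np.median(e)),'tip',P[k].mean(0).round(4))
E
python3 - <<'E'
from h import *
go([.5715,.2027]);p,d=grab('wrist');prongs(load('wrist'),True);bars(load('wrist'),True);save('w5',p,1.2)
print('top');prongs(load('top'),False)
E
```

```text
yaw 144.8 pos [0.4713 0.0412 0.3237] gap 0.0076 gf 79.1
tx 0.0113 ty 0.1898
[554.  45.] 127 n 0.559..0.603 e_mid -0.2042 tip [0.49   0.3444 0.2351]
[555.  99.] 83 n 0.558..0.603 e_mid -0.2570 tip [0.5329 0.3124 0.2365]
[551. 168.] 117 n 0.558..0.610 e_mid -0.3255 tip [0.589  0.2722 0.2364]
[545. 217.] 205 n 0.556..0.621 e_mid -0.3786 tip [0.6325 0.2412 0.2362]
[534. 276.] 370 n 0.556..0.648 e_mid -0.4495 tip [0.6904 0.2004 0.2347]
[521. 315.] 368 n 0.556..0.647 e_mid -0.5032 tip [0.7344 0.1697 0.2343]
bar px [351. 257.] n 514 mid [0.5924 0.0538] len 0.069 ang 98.3
bar px [521. 315.] n 19 mid [0.8353 0.212 ] len 0.046 ang 148.3
top
[213. 142.] 52 n 0.560..0.644 e_mid -0.5032 tip [0.7372 0.1735 0.2315]
[204. 155.] 49 n 0.559..0.646 e_mid -0.4488 tip [0.6912 0.2032 0.2344]
[191. 172.] 53 n 0.559..0.647 e_mid -0.3780 tip [0.6335 0.2446 0.2346]
[182. 185.] 51 n 0.557..0.646 e_mid -0.3242 tip [0.5892 0.2756 0.2366]
[169. 203.] 52 n 0.561..0.648 e_mid -0.2533 tip [0.5323 0.3173 0.2386]
[160. 216.] 51 n 0.561..0.647 e_mid -0.1996 tip [0.4883 0.3486 0.2359]
```

View pics/w5.png

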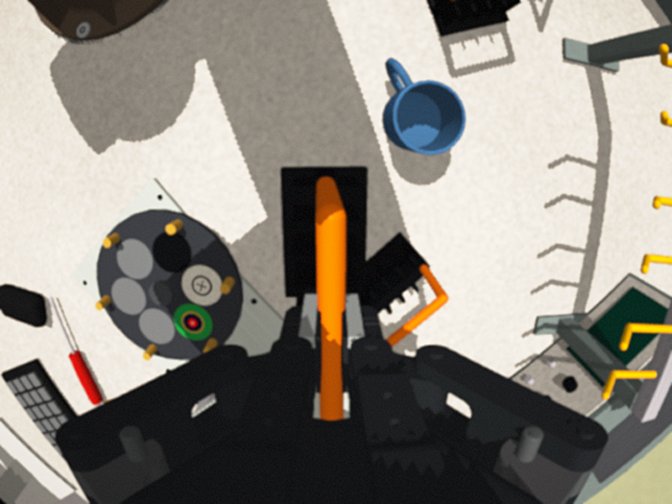

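Emit:
jog_arm:
  commands:
    - {"tx": 0.0027,"ty": 0.03,"tz": 0,"roll": 0,"gripper": 0}
    - {"tx": 0.0027,"ty": 0.045,"tz": 0,"roll": 0,"gripper": 0}
    - {"tx": 0.0027,"ty": 0.045,"tz": 0,"roll": 0,"gripper": 0}
    - {"tx": 0.0026,"ty": 0.045,"tz": 0,"roll": 0,"gripper": 0}
    - {"tx": 0,"ty": 0.022,"tz": 0.02,"roll": 0,"gripper": 0}
    - {"tx": 0,"ty": 0,"tz": 0.03,"roll": 0,"gripper": 0}
    - {"tx": 0,"ty": 0,"tz": 0.03,"roll": 0,"gripper": 0}
    - {"tx": 0,"ty": 0,"tz": 0,"roll": 0,"gripper": 0}
    - {"tx": 0,"ty": 0,"tz": 0,"roll": 0,"gripper": 0}

```text
t: 25.08
tool_pos: [0.5709, 0.2003, 0.2438]
ee_rot: [0.952, 2.993, 0.001]
ft_force: [1.3, 0.3, -1.3]
finger_gap: 0.007
grasp_force: 79.1
```

```bash
python3 - <<'E'
from h import *
go([.6282,.2826])
E
```

```text
yaw 144.7 pos [0.5709 0.2003 0.2438] gap 0.007 gf 79.1
tx 0.0007 ty 0.1003
```

Emit:
jog_arm:
  commands:
    - {"tx": 0.0007,"ty": 0.02,"tz": 0,"roll": 0,"gripper": 0}
    - {"tx": 0,"ty": 0.02,"tz": 0,"roll": 0,"gripper": 0}
    - {"tx": 0,"ty": 0.02,"tz": 0,"roll": 0,"gripper": 0}
    - {"tx": 0,"ty": 0.02,"tz": 0,"roll": 0,"gripper": 0}
    - {"tx": 0,"ty": 0.02,"tz": 0,"roll": 0,"gripper": 0}
    - {"tx": 0,"ty": 0,"tz": 0.01,"roll": 0,"gripper": 0}
    - {"tx": 0,"ty": 0,"tz": 0.01,"roll": 0,"gripper": 0}
    - {"tx": 0,"ty": 0,"tz": 0.01,"roll": 0,"gripper": 0}
    - {"tx": 0,"ty": 0,"tz": 0.01,"roll": 0,"gripper": 0}
    - {"tx": 0,"ty": 0,"tz": 0,"roll": 0,"gripper": 0}

```text
t: 26.32
tool_pos: [0.628, 0.2827, 0.2022]
ee_rot: [0.95, 2.993, 0.003]
ft_force: [2.0, 3.4, -0.8]
finger_gap: 0.0069
grasp_force: 79.5
```

```bash
python3 - <<'E'
from h import *
go([.6282,.2826]);p,d=grab('wrist');save('w6',p[60:360,120:440],1.8)
E
```

```text
yaw 144.8 pos [0.628  0.2827 0.2022] gap 0.0069 gf 79.5
tx -0.0003 ty 0.0001
```

View pics/w6.png

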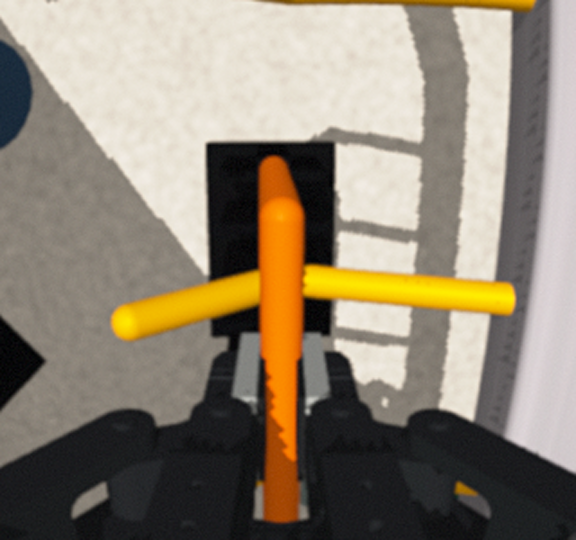

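The orange bar (280,290) sits over the valley of the yellow prong. I'll lower it a touch more, then release.

Emit:
jog_arm:
  commands:
    - {"tx": 0,"ty": 0,"tz": 0.003,"roll": 0,"gripper": 0}
    - {"tx": 0,"ty": 0,"tz": 0,"roll": 0,"gripper": 0.015}
    - {"tx": 0,"ty": 0,"tz": 0,"roll": 0,"gripper": 0.03}
    - {"tx": 0,"ty": 0,"tz": 0,"roll": 0,"gripper": 0.03}
    - {"tx": 0,"ty": 0,"tz": -0.02,"roll": 0,"gripper": 0.03}
    - {"tx": 0,"ty": 0,"tz": -0.05,"roll": 0,"gripper": 0.03}
    - {"tx": 0,"ty": 0,"tz": -0.05,"roll": 0,"gripper": 0.03}
    - {"tx": 0,"ty": -0.05,"tz": 0,"roll": 0,"gripper": 0.06}
    - {"tx": 0,"ty": -0.05,"tz": 0,"roll": 0,"gripper": 0.06}
    - {"tx": 0,"ty": -0.05,"tz": 0,"roll": 0,"gripper": 0.06}

```text
t: 27.62
tool_pos: [0.5395, 0.1584, 0.3191]
ee_rot: [-0.949, -2.994, 0.001]
ft_force: [1.2, -1.0, 0.0]
finger_gap: 0.0599
grasp_force: 0.0
```

Emit:
jog_arm:
  commands:
    - {"tx": 0,"ty": 0,"tz": 0,"roll": 9.4,"gripper": 0.06}
    - {"tx": 0,"ty": 0,"tz": 0,"roll": 9.4,"gripper": 0.06}
    - {"tx": 0,"ty": 0,"tz": 0,"roll": 9.4,"gripper": 0.06}
    - {"tx": 0,"ty": 0,"tz": 0,"roll": 9.4,"gripper": 0.06}
    - {"tx": 0,"ty": 0,"tz": 0,"roll": 9.4,"gripper": 0.06}
    - {"tx": 0,"ty": 0,"tz": 0,"roll": 0,"gripper": 0.06}

```text
t: 28.38
tool_pos: [0.5406, 0.1595, 0.3191]
ee_rot: [-2.064, -2.368, 0.001]
ft_force: [0.6, -0.4, 0.9]
finger_gap: 0.06
grasp_force: 0.0
```

```bash
python3 - <<'E'
from h import *
p,d=grab('top');z=load('top');bars(z)
h=cv2.cvtColor(p,cv2.COLOR_RGB2HSV);m=cv2.inRange(h,(5,120,70),(20,255,255));v,u=np.where(m);Q=np.array([z['position']+z['d'][b,a]*ray(z,a,b) for a,b in zip(u,v)]);k=(Q[:,2]>.2)&(np.hypot(*(Q[:,:2]-[.628,.2826]).T)<.06);Q=Q[k];n=Q[:,:2]@[.575,.818];k=abs(n-.5925)<.012;print('hung',k.sum(),Q[k].mean(0),np.ptp(Q[k][:,:2]@[-.818,.575]))
grab('wrist');print('w');bars(load('wrist'),True);go([.594,.0425])
E
```

```text
bar px [263. 194.] n 68 mid [0.5934 0.0419] len 0.092 ang 98.0
bar px [144. 266.] n 71 mid [0.3436 0.4573] len 0.094 ang 124.0<stdin>:3: RuntimeWarning: Mean of empty slice.
  ret = um.true_divide(
Traceback (most recent call last):
ValueError: zero-size array to reduction operation maximum which has no identity
```

```bash
python3 - <<'E'
from h import *
grab('wrist');grab('side');print('w');bars(load('wrist'),True);go([.594,.0425]);z=load('side')
p=z['p'];h=cv2.cvtColor(p,cv2.COLOR_RGB2HSV);m=cv2.inRange(h,(3,120,70),(20,255,255));v,u=np.where(m);Q=np.array([z['position']+z['d'][b,a]*ray(z,a,b) for a,b in zip(u,v)]);Q=Q[(Q[:,2]>.205)&(Q[:,2]<.225)&(np.hypot(*(Q[:,:2]-[.628,.2826]).T)<.055)]
print('hung',len(Q),np.median(Q,0) if len(Q) else '')
E
```

```text
w
bar px [128.  38.] n 526 mid [0.3705 0.3032] len 0.066 ang 74.5
bar px [409.  63.] n 97 mid [0.6282 0.2845] len 0.092 ang 145.0
bar px [308. 280.] n 629 mid [0.5954 0.0424] len 0.094 ang 97.6
yaw 98.0 pos [0.5407 0.1596 0.3192] gap 0.0602 gf 0.0
tx -0.1234 ty 0.0364
hung 80 [0.62497737 0.28358491 0.21741854]
```

Emit:
jog_arm:
  commands:
    - {"tx": -0.0411,"ty": 0.0123,"tz": 0,"roll": 0,"gripper": 0.06}
    - {"tx": -0.0411,"ty": 0.0123,"tz": 0,"roll": 0,"gripper": 0.06}
    - {"tx": -0.0411,"ty": 0.0123,"tz": 0,"roll": 0,"gripper": 0.06}
    - {"tx": 0,"ty": 0,"tz": 0.06,"roll": 0,"gripper": 0.06}
    - {"tx": 0,"ty": 0,"tz": 0.06,"roll": 0,"gripper": 0.06}
    - {"tx": 0,"ty": 0,"tz": 0.05,"roll": 0,"gripper": 0.06}
    - {"tx": 0,"ty": 0,"tz": 0.02,"roll": 0,"gripper": 0.06}
    - {"tx": 0,"ty": 0,"tz": 0,"roll": 0,"gripper": 0}
    - {"tx": 0,"ty": 0,"tz": 0,"roll": 0,"gripper": 0}
    - {"tx": 0,"ty": 0,"tz": 0,"roll": 0,"gripper": 0}
  squeeze: 80

```text
t: 29.78
tool_pos: [0.595, 0.0426, 0.1308]
ee_rot: [2.063, 2.367, 0.002]
ft_force: [-0.9, -0.5, 5.9]
finger_gap: 0.0076
grasp_force: 78.3
```

Emit:
jog_arm:
  commands:
    - {"tx": 0,"ty": 0,"tz": 0,"roll": 0,"gripper": 0}
    - {"tx": 0,"ty": 0,"tz": 0,"roll": 0,"gripper": 0}

```text
t: 30.02
tool_pos: [0.595, 0.0426, 0.1308]
ee_rot: [2.063, 2.367, 0.002]
ft_force: [-1.8, 0.7, 5.6]
finger_gap: 0.0075
grasp_force: 78.1
```

Emit:
jog_arm:
  commands:
    - {"tx": 0,"ty": 0,"tz": -0.03,"roll": 0,"gripper": 0}
    - {"tx": 0,"ty": 0,"tz": -0.05,"roll": 0,"gripper": 0}
    - {"tx": 0,"ty": 0,"tz": -0.06,"roll": 0,"gripper": 0}
    - {"tx": 0,"ty": 0,"tz": -0.05,"roll": 0,"gripper": 0}
    - {"tx": 0,"ty": 0,"tz": 0,"roll": -9.38,"gripper": 0}
    - {"tx": 0,"ty": 0,"tz": 0,"roll": -9.38,"gripper": 0}
    - {"tx": 0,"ty": 0,"tz": 0,"roll": -9.38,"gripper": 0}
    - {"tx": 0,"ty": 0,"tz": 0,"roll": -9.38,"gripper": 0}
    - {"tx": 0,"ty": 0,"tz": 0,"roll": -9.38,"gripper": 0}

```text
t: 31.15
tool_pos: [0.5941, 0.0426, 0.3203]
ee_rot: [0.943, 2.995, 0.001]
ft_force: [0.1, 0.0, -1.8]
finger_gap: 0.0071
grasp_force: 78.6
```

Emit:
jog_arm:
  commands:
    - {"tx": -0.0046,"ty": 0.0385,"tz": 0,"roll": 0,"gripper": 0}
    - {"tx": -0.0046,"ty": 0.0385,"tz": 0,"roll": 0,"gripper": 0}
    - {"tx": -0.0046,"ty": 0.0385,"tz": 0,"roll": 0,"gripper": 0}
    - {"tx": 0,"ty": 0,"tz": 0.03,"roll": 0,"gripper": 0}
    - {"tx": 0,"ty": 0,"tz": 0.03,"roll": 0,"gripper": 0}
    - {"tx": 0,"ty": 0,"tz": 0.018,"roll": 0,"gripper": 0}
    - {"tx": 0,"ty": 0,"tz": 0,"roll": 0,"gripper": 0}
    - {"tx": 0,"ty": 0,"tz": 0,"roll": 0,"gripper": 0}

```text
t: 32.15
tool_pos: [0.6728, 0.1289, 0.2427]
ee_rot: [0.952, 2.992, 0.001]
ft_force: [-0.5, 0.3, -1.3]
finger_gap: 0.0072
grasp_force: 78.5
```

```bash
python3 - <<'E'
from h import *
go([.7302,.2109]);grab('wrist');z=load('wrist');prongs(z,True)
p=z['p'];h=cv2.cvtColor(p,cv2.COLOR_RGB2HSV);m=cv2.inRange(h,(3,120,70),(16,255,255));v,u=np.where(m);Q=np.array([z['position']+z['d'][b,a]*ray(z,a,b,True) for a,b in zip(u,v)]);s=ctrl.sense();Q=Q[np.hypot(*(Q[:,:2]-s['tool_pos'][:2]).T)<.055];print('held bar top z',np.percentile(Q[:,2],[50,90]),'n,e',np.median(Q[:,:2]@[.575,.818]),(Q[:,:2]@[-.818,.575]).max())
E
```

```text
yaw 144.7 pos [0.6728 0.1289 0.2427] gap 0.0072 gf 78.5
tx 0.0005 ty 0.1001
[462.  62.] 3523 n 0.557..0.650 e_mid -0.3785 tip [0.6349 0.2412 0.2367]
[276. 246.] 286 n 0.489..0.498 e_mid -0.4312 tip [0.6371 0.1558 0.2291]
[458. 198.] 1506 n 0.557..0.648 e_mid -0.4503 tip [0.6912 0.2012 0.2364]
[440. 277.] 1403 n 0.556..0.648 e_mid -0.5031 tip [0.7344 0.1711 0.2352]
held bar top z [0.26553494 0.26722382] n,e 0.49387542767143267 -0.43050887638000346
```

Emit:
jog_arm:
  commands:
    - {"tx": 0.001,"ty": 0.02,"tz": 0,"roll": 0,"gripper": 0}
    - {"tx": 0,"ty": 0.02,"tz": 0,"roll": 0,"gripper": 0}
    - {"tx": 0,"ty": 0.02,"tz": 0,"roll": 0,"gripper": 0}
    - {"tx": 0,"ty": 0.02,"tz": 0,"roll": 0,"gripper": 0}
    - {"tx": 0,"ty": 0.02,"tz": 0,"roll": 0,"gripper": 0}
    - {"tx": 0,"ty": 0,"tz": 0.012,"roll": 0,"gripper": 0}
    - {"tx": 0,"ty": 0,"tz": 0.012,"roll": 0,"gripper": 0}
    - {"tx": 0,"ty": 0,"tz": 0.012,"roll": 0,"gripper": 0}
    - {"tx": 0,"ty": 0,"tz": 0.009,"roll": 0,"gripper": 0}
    - {"tx": 0,"ty": 0,"tz": 0,"roll": 0,"gripper": 0}

```text
t: 33.45
tool_pos: [0.7303, 0.2118, 0.1968]
ee_rot: [0.952, 2.991, 0.004]
ft_force: [5.9, 6.0, 1.7]
finger_gap: 0.0071
grasp_force: 79.1
```

```bash
python3 - <<'E'
from h import *
go([.7302,.2109]);grab('wrist');z=load('wrist')
p=z['p'];h=cv2.cvtColor(p,cv2.COLOR_RGB2HSV);m=cv2.inRange(h,(3,120,70),(16,255,255));v,u=np.where(m);Q=np.array([z['position']+z['d'][b,a]*ray(z,a,b,True) for a,b in zip(u,v)]);s=ctrl.sense();Q=Q[np.hypot(*(Q[:,:2]-s['tool_pos'][:2]).T)<.055];print('held bar top z',np.percentile(Q[:,2],[50,90]),'n,e',np.median(Q[:,:2]@[.575,.818]),(Q[:,:2]@[-.818,.575]).max());prongs(z,True)
E
```

```text
yaw 144.7 pos [0.7303 0.2118 0.1968] gap 0.0071 gf 79.1
tx -0.0005 ty -0.0007
held bar top z [0.21951801 0.2211747 ] n,e 0.5943964136574562 -0.42984425060072073
[287.  48.] 6987 n 0.558..0.648 e_mid -0.3810 tip [0.6364 0.2435 0.2359]
[281. 239.] 7779 n 0.557..0.647 e_mid -0.4506 tip [0.6923 0.203  0.2356]
[379. 335.] 127 n 0.630..0.646 e_mid -0.5035 tip [0.777  0.2357 0.2258]
```

Emit:
jog_arm:
  commands:
    - {"tx": 0,"ty": 0,"tz": 0,"roll": 0,"gripper": 0.015}
    - {"tx": 0,"ty": 0,"tz": 0,"roll": 0,"gripper": 0.03}
    - {"tx": 0,"ty": 0,"tz": 0,"roll": 0,"gripper": 0.03}
    - {"tx": 0,"ty": 0,"tz": -0.02,"roll": 0,"gripper": 0.03}
    - {"tx": 0,"ty": 0,"tz": -0.05,"roll": 0,"gripper": 0.03}
    - {"tx": 0,"ty": 0,"tz": -0.05,"roll": 0,"gripper": 0.03}
    - {"tx": 0,"ty": -0.05,"tz": 0,"roll": 0,"gripper": 0.06}
    - {"tx": 0,"ty": -0.05,"tz": 0,"roll": 0,"gripper": 0.06}
    - {"tx": 0,"ty": -0.05,"tz": 0,"roll": 0,"gripper": 0.06}

```text
t: 34.62
tool_pos: [0.6416, 0.0875, 0.3179]
ee_rot: [0.951, 2.992, 0.001]
ft_force: [0.8, -1.1, 0.2]
finger_gap: 0.0601
grasp_force: 0.0
```

Emit:
jog_arm:
  commands:
    - {"tx": 0,"ty": 0,"tz": 0,"roll": 10,"gripper": 0.06}
    - {"tx": 0,"ty": 0,"tz": 0,"roll": 10,"gripper": 0.06}
    - {"tx": 0,"ty": 0,"tz": 0,"roll": 10,"gripper": 0.06}
    - {"tx": 0,"ty": 0,"tz": 0,"roll": 10,"gripper": 0.06}
    - {"tx": 0,"ty": 0,"tz": 0,"roll": 10,"gripper": 0.06}
    - {"tx": 0,"ty": 0,"tz": 0,"roll": 10,"gripper": 0.06}
    - {"tx": 0,"ty": 0,"tz": 0,"roll": 10,"gripper": 0.06}
    - {"tx": 0,"ty": 0,"tz": 0,"roll": 0,"gripper": 0.06}

```text
t: 35.62
tool_pos: [0.6426, 0.0886, 0.3177]
ee_rot: [2.496, 1.907, 0.002]
ft_force: [-0.6, 0.9, -0.2]
finger_gap: 0.0598
grasp_force: 0.0
```

```bash
python3 - <<'E'
from h import *
go([.37,.3145]);grab('top');bars(load('top'))
E
```

```text
yaw 74.8 pos [0.6426 0.0886 0.3177] gap 0.0598 gf 0.0
tx 0.1463 ty -0.3224
bar px [185. 258.] n 74 mid [0.3699 0.3156] len 0.093 ang 74.4
bar px [144. 266.] n 72 mid [0.344  0.4567] len 0.092 ang 124.0
```

Emit:
jog_arm:
  commands:
    - {"tx": 0.0209,"ty": -0.0461,"tz": 0,"roll": 0,"gripper": 0.06}
    - {"tx": 0.0209,"ty": -0.0461,"tz": 0,"roll": 0,"gripper": 0.06}
    - {"tx": 0.0209,"ty": -0.0461,"tz": 0,"roll": 0,"gripper": 0.06}
    - {"tx": 0.0209,"ty": -0.0461,"tz": 0,"roll": 0,"gripper": 0.06}
    - {"tx": 0.0209,"ty": -0.0461,"tz": 0,"roll": 0,"gripper": 0.06}
    - {"tx": 0.0209,"ty": -0.0461,"tz": 0,"roll": 0,"gripper": 0.06}
    - {"tx": 0.0209,"ty": -0.0461,"tz": 0,"roll": 0,"gripper": 0.06}
    - {"tx": 0,"ty": 0,"tz": 0.03,"roll": 0,"gripper": 0.06}
    - {"tx": 0,"ty": 0,"tz": 0,"roll": 0,"gripper": 0.06}

```text
t: 36.8
tool_pos: [0.3686, 0.3145, 0.2856]
ee_rot: [2.493, 1.912, -0.004]
ft_force: [-0.5, -0.2, 0.1]
finger_gap: 0.0604
grasp_force: 0.0
```

```bash
python3 - <<'E'
from h import *
grab('wrist');bars(load('wrist'),True);go([.37,.3145])
E
```

```text
bar px [209.  48.] n 1139 mid [0.3458 0.4583] len 0.095 ang 124.0
bar px [523. 143.] n 45 mid [0.6449 0.2761] len 0.132 ang 141.9
bar px [278. 183.] n 1114 mid [0.3723 0.3176] len 0.093 ang 74.4
yaw 74.9 pos [0.3695 0.3146 0.2866] gap 0.0601 gf 0.0
tx -0.0000 ty 0.0005
```

Emit:
jog_arm:
  commands:
    - {"tx": 0.0029,"ty": 0.0015,"tz": 0.05,"roll": 0,"gripper": 0.06}
    - {"tx": 0,"ty": 0,"tz": 0.05,"roll": 0,"gripper": 0.06}
    - {"tx": 0,"ty": 0,"tz": 0.04,"roll": 0,"gripper": 0.06}
    - {"tx": 0,"ty": 0,"tz": 0.016,"roll": 0,"gripper": 0.06}
    - {"tx": 0,"ty": 0,"tz": 0,"roll": 0,"gripper": 0}
    - {"tx": 0,"ty": 0,"tz": 0,"roll": 0,"gripper": 0}
    - {"tx": 0,"ty": 0,"tz": 0,"roll": 0,"gripper": 0}
    - {"tx": 0,"ty": 0,"tz": 0,"roll": 0,"gripper": 0}
    - {"tx": 0,"ty": 0,"tz": 0,"roll": 0,"gripper": 0}
  squeeze: 80

```text
t: 37.98
tool_pos: [0.3726, 0.3178, 0.1316]
ee_rot: [-2.497, -1.906, -0.003]
ft_force: [-2.7, 0.0, 8.7]
finger_gap: 0.0071
grasp_force: 78.2
```

Emit:
jog_arm:
  commands:
    - {"tx": 0,"ty": 0,"tz": -0.03,"roll": 0,"gripper": 0}
    - {"tx": 0,"ty": 0,"tz": -0.05,"roll": 0,"gripper": 0}
    - {"tx": 0,"ty": 0,"tz": -0.06,"roll": 0,"gripper": 0}
    - {"tx": 0,"ty": 0,"tz": -0.05,"roll": 0,"gripper": 0}
    - {"tx": 0,"ty": 0,"tz": 0,"roll": -10,"gripper": 0}
    - {"tx": 0,"ty": 0,"tz": 0,"roll": -10,"gripper": 0}
    - {"tx": 0,"ty": 0,"tz": 0,"roll": -10,"gripper": 0}
    - {"tx": 0,"ty": 0,"tz": 0,"roll": -10,"gripper": 0}
    - {"tx": 0,"ty": 0,"tz": 0,"roll": -10,"gripper": 0}
    - {"tx": 0,"ty": 0,"tz": 0,"roll": -10,"gripper": 0}

```text
t: 39.22
tool_pos: [0.3718, 0.3172, 0.3211]
ee_rot: [1.201, 2.903, 0.001]
ft_force: [0.3, 0.5, -1.6]
finger_gap: 0.0073
grasp_force: 78.7
```

Emit:
jog_arm:
  commands:
    - {"tx": 0,"ty": 0,"tz": 0,"roll": -10,"gripper": 0}
    - {"tx": -0.0355,"ty": 0.0061,"tz": 0,"roll": 0,"gripper": 0}
    - {"tx": -0.0355,"ty": 0.0061,"tz": 0,"roll": 0,"gripper": 0}
    - {"tx": -0.0355,"ty": 0.0061,"tz": 0,"roll": 0,"gripper": 0}
    - {"tx": 0,"ty": 0,"tz": 0.03,"roll": 0,"gripper": 0}
    - {"tx": 0,"ty": 0,"tz": 0.03,"roll": 0,"gripper": 0}
    - {"tx": 0,"ty": 0,"tz": 0.018,"roll": 0,"gripper": 0}
    - {"tx": 0,"ty": 0,"tz": 0,"roll": 0,"gripper": 0}
    - {"tx": 0,"ty": 0,"tz": 0,"roll": 0,"gripper": 0}

```text
t: 40.35
tool_pos: [0.4699, 0.2709, 0.2435]
ee_rot: [0.952, 2.993, 0.002]
ft_force: [0.1, -0.8, -2.4]
finger_gap: 0.0073
grasp_force: 78.6
```

```bash
cat >>h.py <<'E'
def held():
    grab('wrist');z=load('wrist');prongs(z,True)
    p=z['p'];h=cv2.cvtColor(p,cv2.COLOR_RGB2HSV);m=cv2.inRange(h,(3,120,70),(16,255,255));v,u=np.where(m);Q=np.array([z['position']+z['d'][b,a]*ray(z,a,b,True) for a,b in zip(u,v)]);s=ctrl.sense();Q=Q[np.hypot(*(Q[:,:2]-s['tool_pos'][:2]).T)<.055];print('held bar top z',np.percentile(Q[:,2],[50,90]),'n,e',np.median(Q[:,:2]@[.575,.818]),(Q[:,:2]@[-.818,.575]).max())
E
python3 - <<'E'
from h import *
go([.5276,.3533]);held()
E
```

```text
yaw 144.7 pos [0.4699 0.2709 0.2435] gap 0.0073 gf 78.6
tx 0.0005 ty 0.1006
[276. 245.] 277 n 0.488..0.498 e_mid -0.1837 tip [0.4342 0.2976 0.2287]
[461. 194.] 1433 n 0.560..0.651 e_mid -0.2004 tip [0.4883 0.3472 0.2365]
[438. 276.] 1364 n 0.559..0.649 e_mid -0.2533 tip [0.5317 0.3162 0.2357]
held bar top z [0.26614391 0.26740689] n,e 0.4932027562294195 -0.18294941150593874
```

Emit:
jog_arm:
  commands:
    - {"tx": 0.0035,"ty": 0.02,"tz": 0,"roll": 0,"gripper": 0}
    - {"tx": 0,"ty": 0.02,"tz": 0,"roll": 0,"gripper": 0}
    - {"tx": 0,"ty": 0.02,"tz": 0,"roll": 0,"gripper": 0}
    - {"tx": 0,"ty": 0.02,"tz": 0,"roll": 0,"gripper": 0}
    - {"tx": 0,"ty": 0.022,"tz": 0,"roll": 0,"gripper": 0}
    - {"tx": 0,"ty": 0,"tz": 0.012,"roll": 0,"gripper": 0}
    - {"tx": 0,"ty": 0,"tz": 0.012,"roll": 0,"gripper": 0}
    - {"tx": 0,"ty": 0,"tz": 0.012,"roll": 0,"gripper": 0}
    - {"tx": 0,"ty": 0,"tz": 0.01,"roll": 0,"gripper": 0}
    - {"tx": 0,"ty": 0,"tz": 0,"roll": 0,"gripper": 0}

```text
t: 41.65
tool_pos: [0.5277, 0.3576, 0.1972]
ee_rot: [0.952, 2.99, 0.008]
ft_force: [9.2, 9.7, 2.5]
finger_gap: 0.0072
grasp_force: 79.4
```

```bash
python3 - <<'E'
from h import *
go([.5276,.3533]);held()
E
```

```text
yaw 144.7 pos [0.5277 0.3576 0.1972] gap 0.0072 gf 79.4
tx -0.0024 ty -0.0036
[282. 238.] 7640 n 0.560..0.650 e_mid -0.2007 tip [0.4894 0.349  0.2357]
[379. 335.] 120 n 0.633..0.649 e_mid -0.2544 tip [0.5756 0.3811 0.2248]
held bar top z [0.21998808 0.22121553] n,e 0.5972439668970142 -0.18022972146403282
```

Emit:
jog_arm:
  commands:
    - {"tx": 0,"ty": 0.001,"tz": 0,"roll": 0,"gripper": 0}
    - {"tx": 0,"ty": 0,"tz": 0,"roll": 0,"gripper": 0.015}
    - {"tx": 0,"ty": 0,"tz": 0,"roll": 0,"gripper": 0.03}
    - {"tx": 0,"ty": 0,"tz": 0,"roll": 0,"gripper": 0.03}
    - {"tx": 0,"ty": 0,"tz": -0.02,"roll": 0,"gripper": 0.03}
    - {"tx": 0,"ty": 0,"tz": -0.05,"roll": 0,"gripper": 0.03}
    - {"tx": 0,"ty": 0,"tz": -0.05,"roll": 0,"gripper": 0.03}
    - {"tx": 0,"ty": -0.05,"tz": 0,"roll": 0,"gripper": 0.06}
    - {"tx": 0,"ty": -0.05,"tz": 0,"roll": 0,"gripper": 0.06}
    - {"tx": 0,"ty": -0.05,"tz": 0,"roll": 0,"gripper": 0.06}

```text
t: 42.95
tool_pos: [0.4381, 0.233, 0.3161]
ee_rot: [-0.952, -2.994, 0.001]
ft_force: [1.2, -0.8, 0.5]
finger_gap: 0.0598
grasp_force: 0.0
```

Emit:
jog_arm:
  commands:
    - {"tx": -0.05,"ty": -0.05,"tz": 0,"roll": 0,"gripper": 0.06}
    - {"tx": -0.05,"ty": 0,"tz": 0,"roll": 0,"gripper": 0.06}
    - {"tx": -0.02,"ty": 0,"tz": 0,"roll": 0,"gripper": 0.06}
    - {"tx": 0,"ty": 0,"tz": 0,"roll": 0,"gripper": 0.06}
    - {"tx": 0,"ty": 0,"tz": 0,"roll": 0,"gripper": 0.06}
    - {"tx": 0,"ty": 0,"tz": 0,"roll": 0,"gripper": 0.06}
    - {"tx": 0,"ty": 0,"tz": 0,"roll": 0,"gripper": 0.06}
    - {"tx": 0,"ty": 0,"tz": 0,"roll": 0,"gripper": 0.06}

```text
t: 43.95
tool_pos: [0.5069, 0.1326, 0.3164]
ee_rot: [0.951, 2.994, 0.0]
ft_force: [0.8, -0.2, -0.4]
finger_gap: 0.06
grasp_force: 0.0
```

```bash
python3 - <<'E'
from h import *
p,d=grab('side');save('s9',p,1.4);w,d=grab('wrist');save('w9',w,1.4)
E
```

```text
(no output)
```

View pics/s9.png

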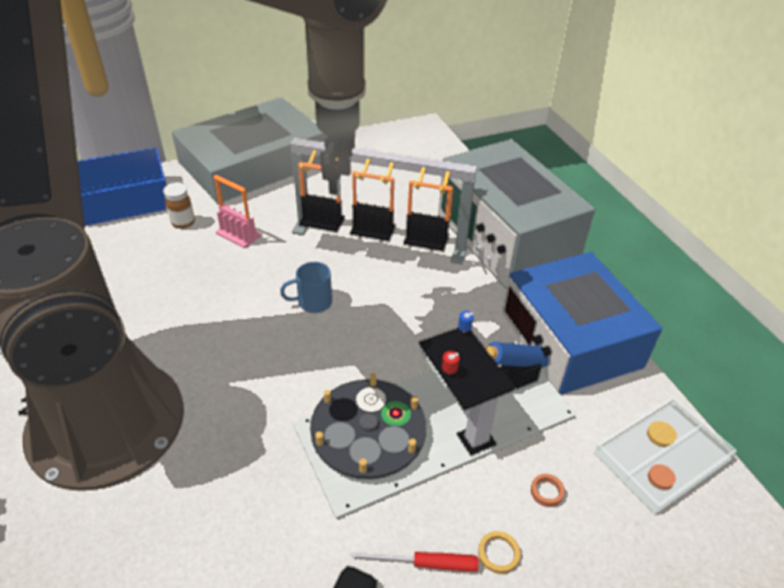

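View pics/w9.png

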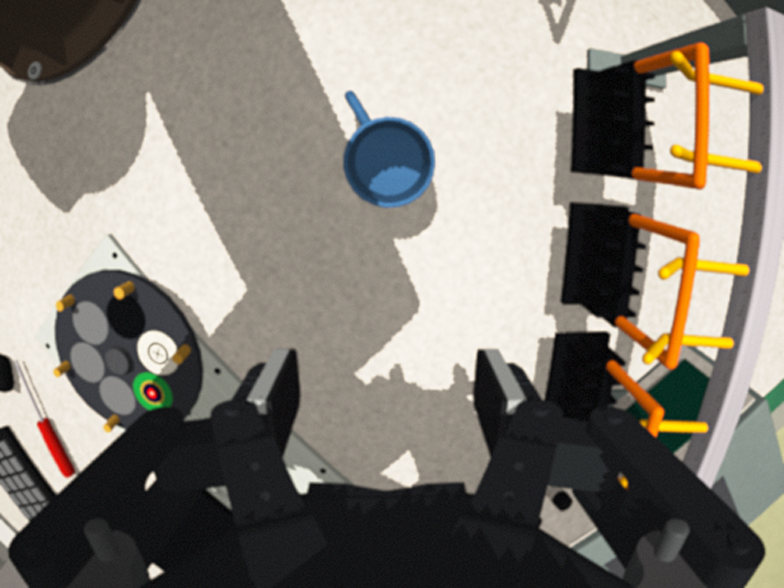

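Both views show all three black stops hanging, one per hook (side view (320,210), (373,220), (428,230)). The spot is in the detector at (396,412), and the mug, lens rings and screwdriver look undisturbed.

```bash
python3 -c "
from bench import ctrl
print(ctrl.job_done())"
```

```text
the job is handed in; nothing more can be done
None
```

The job is done and handed in: the spot was centred in the target's black ring before the last push and now falls in the detector window, and all three black stops hang one per hook, at about 44 s of robot time.

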